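Put the repair kit away and shut the parts tub

TASK

Put the repair kit away. Lay the black heel lift flat in the open tub, then put the tub's lid on and press it down until the clips at both ends have snapped over it. Set the round polish tin in the round recess of its wooden block, the pencil sharpener in the oblong recess of the other block, and stand the spool of thread upright in the middle of the round cork pad.

Things in the scene. Friction and masses are not known exactly. Their poses are not given: they have to be found in the camera images.
- lift: Black rubber heel lift, a flat D-shaped plate 56 (x) x 57 (y) x 7 mm, lying flat. Origin: centre of its underside, z up. Grasp across its 56 mm width, closing along its x, fingertips about 2 mm above what it lies on. Laid in the tub with its x along the tub's x, the fingers have room.
- tub: Fixed open white tub, empty, outside 158 (x) x 88 (y) x 34 mm, walls 4 mm, floor 8 mm thick. Origin: centre of the underside. Room for open fingers inside along x. At each short end (x = +-79) a grey sprung clip, top 57 mm high; its nose juts 2.5 mm in over the lid's edge and gives outward as the lid is pushed past (3 to 15 N in all, more if pushed crooked; pressing on either end helps). A lid only laid on rests on the clips about 15 mm too high.
- tub_lid: White lid of the tub, right way up on the bench. Plate 158 (x) x 88 (y), z = 15 to 20 mm; plug below it 146 x 76 mm, rounded, 2 mm play in the tub. Origin: centre of the plug's lower edge. Grip bar on top, over the origin: 70 mm along x, 14 mm wide (y), z = 20 to 45 mm. Its x goes along the tub's x, either way round. Snapped home, its origin is 19 mm straight above the tub's.
- tin: Round flat shoe-polish tin, red top, diameter 61 mm, 19 mm high, with a small wire tab at its side (-y). Origin on the underside, 3 mm from the tin's axis: the axis is at (0, +3 mm) in its frame. z up. Grasp across 61 mm along its x axis, clear of the tab.
- tin_block: Fixed square block of light wood 94 x 94 x 11 mm with a round recess, 77 mm across and 5 mm deep, in its middle (recess floor 6 mm above the bench). Origin: centre of its underside.
- sharp: Small pencil sharpener, a red and black box 30 (x) x 48 (y) x 18 mm. Origin: centre of its underside. z up. Grasp across 30 mm along its x axis.
- oblong_block: Fixed block of light wood 66 (x) x 84 (y) x 11 mm with a rectangular recess 46 (x) x 64 (y) mm, 5 mm deep (floor 6 mm above the bench), in its middle. Origin: centre of its underside. The sharpener's y axis goes along this block's y axis, either way round.
- spool: Wooden spool of pale thread standing upright, diameter 38 mm, 52 mm high, with a loose thread end lying out beside it (which can be ignored; it collides with nothing). Origin on the underside, off the spool's axis: the axis is at (-1, +15 mm) in its frame, z up. Grasp across 38 mm.
- cork_pad: Fixed round cork pad, diameter 62 mm, 4 mm thick, on the bench. Origin: centre of its underside.
There are look-alikes about, which are no part of the job. Several things look just like the sharp: the one meant starts nearest to the robot's base.

How it is judged:
By the outcome, as a careful person would: the job done as asked, in the order asked, and still so for the second after the job is handed in, with the robot touching nothing.
It also fails if it takes over 136 s, if anything falls off the work surface, if the arm or the gripper's body presses on something with over 40 N, if the wrist force passes 120 N, or if a joint passes its speed limit or range.

ROBOT

A 6-joint arm with a two-finger parallel gripper is mounted at the origin on a cart in front of the work surface, level with it; the furniture and walls round the work are solid. World frame = base frame: x ahead of the robot, y to its left, z up, the work surface at z = 0. Lengths are in m, angles in rad, forces in N, time in s.
With the tool pointing down it reaches from about 0.35 to 0.975 m from the base axis. Payload 17.4 kg.
Tool frame: the origin (TCP) lies at the very end of the fingers, on their centre line; the grasp point (between the pads) lies 19 mm behind it; z points along the fingers, y is the line along which they close (so a half turn about z gives the same grasp; the last joint's range is limited). The gripper opens to 85 mm and grips with 20 to 120 N. Pads are 22 mm wide; open, the fingers measure 114 mm over their backs; the gripper's body (76 mm by 85 mm) begins 54 mm behind the grasp point. The pads swing forward as they close: fully open they stand 13 mm farther back than shut.
Start: joints at [-1.343, 0.116, 1.442, -0, 1.584, -0.038], TCP at [0.177, -0.651, 0.231] pointing down, gripper open.
Joint ranges: [-2.83, 2.83], [-0.83, 2.19], [0.07, 2.5], [-1.14, 4.28], [0.01, 3], [-2.97, 2.97]. Speed limits (rad/s): [1.89, 1.89, 2.22, 3.14, 3.14, 3.14].

INTERFACE

Orientations are given as [roll, pitch, yaw] about the fixed x, y, z axes, in that order (R = Rz(yaw) Ry(pitch) Rx(roll)).
In Python, from station import env, cams, close_job gives the robot as it stands. The module is installed in compiled form; this text tells all that it offers.
- The arm moves only by the tool servo_tool, never from a script. Its argument "series" is text: rows parted by semicolons, each of 7 numbers parted by spaces: the finger opening in cm, from 0 to 8.54, then the shift along the tool's x, y, z in cm, then the turn, a rotation vector about the tool's x, y, z in rad. In form: gripper tx ty tz rx ry rz; .... A call has exactly 5 rows; each row is the pose to reach, as a shift and turn from the pose commanded when the call began, along the tool's axes at that moment; what a row does not reach only later rows make up. A row lasts 1/12 s, in which the tool goes at most 41.7 mm and 7.16 degrees, less where a joint would pass 70% of its speed; a pose out of reach is approached as far as the arm can. A call with a gripper value outside its range is refused whole. The fingers move at their own pace and stop on an object; the grip force is fixed at half the most. Time passes only in rows, so rows that repeat a pose let the fingers close, or fill a call up. It gives the time, the measured TCP pose, the force, the opening and the grip force at its end, in the units of the state.
- env.observe(): the state, without advancing time (a new reading comes with each control period).
- cams.snapshot(name): name is "scene" or "top" or "wrist"; returns a dict with "frame" (480x640x3 uint8, red, green, blue), "fx", "fy", "cx", "cy" (pixels), "k1" (the pictures are not rectified: a ray, as slopes to the right and down, at radius r is drawn at 1 + k1 r^2 times it, then the intrinsics apply), "eye" and "orientation" of the camera in the world; the wrist camera has in their place "hand_eye" (4x4, takes a point from camera to tool coordinates, whose origin is the TCP and whose axes are the flange's). Camera axes: x right, y up, looking along -z (the intrinsics and any distortion apply to the point x, -y, -z); pixel columns grow to the right and rows downward; lengths in m; the calibration is good to about 2 mm. A picture is of the moment at which its call begins: read the wrist's pose just before it. There is no depth.
- close_job(): hands the job in; it is judged then, once.
The state is a dict: "clock": time; "joints": joint angles; "qvel": joint speeds; "joint_efforts": joint torques, N m; "position": TCP position; "ee_rot": TCP orientation; "ft_force": force on the tool from outside, world axes, zero at the start; "wrist_torque": the same for the moment, N m; "gripper_width": finger opening in m; "grasp_force": force on a finger pad.
Only numpy, scipy, OpenCV 4.12 (cv2) and the standard library are available. Lean on these libraries where they do the work, as an engineer would, in place of code of your own. Each camera call takes 0.05 s, during which the arm holds its last target. There are 200 camera calls.

## Working session

There is one attempt and no reset: what is moved stays moved. The work goes in short steps, Python scripts to look and compute and a tool call to move; the robot and the scene stay as the last step left them, time stands still between calls to the robot, and variables do not carry over. Pictures are saved under pics/ and viewed, at most 17 in all, crops included, and the job is handed in when it is done.

Besides the shell and the picture viewer there is one more tool, called as name(argument=value, ...) on one line, values as JSON. servo_tool: Moves the arm, as the interface text tells. Its arguments: {"type":"object","properties":{"series":{"type":"string"}},"required":["series"]}

```bash
mkdir -p pics
cat > h.py <<'E'
import numpy as np, cv2
from station import env, cams
from scipy.spatial.transform import Rotation as R
def snap(n,f=None):
    s=env.observe(); d=cams.snapshot(n); 
    if f: cv2.imwrite('pics/'+f,cv2.cvtColor(d['frame'],cv2.COLOR_RGB2BGR))
    return s,d
def meta(d): return {k:v for k,v in d.items() if k!='frame'}
E
python3 - <<'E'
from h import *
s,d=snap('top','top.png');print(meta(d));print(s)
s,d=snap('scene','scene.png');print(meta(d))
s,d=snap('wrist');print(meta(d))
E
```

```text
{'fx': 490.95677238954596, 'fy': 490.95677238954596, 'cx': 319.10954520210225, 'cy': 243.47292872267187, 'k1': 0.010828327906623868, 'eye': array([ 0.41044092, -0.08011173,  0.94615868]), 'orientation': array([ 1.41487784e-01,  9.93875877e-04, -1.57565466e+00])}
{'clock': 0.0, 'joints': array([-1.34278541e+00,  1.16471862e-01,  1.44227616e+00,  7.52310130e-06,
        1.58400799e+00, -3.77616259e-02]), 'qvel': array([-6.81652366e-04, -1.75325071e-03, -1.27562680e-04,  4.74641615e-05,
        5.31594058e-05,  1.55157546e-03]), 'joint_efforts': array([ 1.24134403e-04, -7.31982708e+01, -6.32488632e+01, -5.51962103e-06,
        6.20224775e-03, -1.03668515e-05]), 'position': array([ 0.17726563, -0.65110249,  0.23056494]), 'ee_rot': array([-3.14043041e+00, -5.14371161e-05,  2.65772609e-01]), 'ft_force': array([0.28247792, 1.02254771, 0.03724945]), 'wrist_torque': array([ 0.02158769, -0.0218601 , -0.06365797]), 'grasp_force': 0.0, 'gripper_width': 0.08551443673093155}
{'fx': 582.5212171436015, 'fy': 582.5212171436015, 'cx': 324.0728380722868, 'cy': 236.9283957062697, 'k1': -0.09698783425494091, 'eye': array([-0.4665691 , -0.57376819,  0.52830341]), 'orientation': array([ 1.17098323, -0.02639627, -1.09909191])}
{'fx': 353.2446451180371, 'fy': 353.2446451180371, 'cx': 323.1977043056224, 'cy': 240.4095740373747, 'k1': 0.013670703039815872, 'hand_eye': array([[ 2.02199988e-04,  9.53148801e-01,  3.02501773e-01,
         7.67049242e-02],
       [ 9.99999976e-01, -2.19376593e-04,  2.28050002e-05,
         9.80415164e-05],
       [ 8.80983668e-05,  3.02501761e-01, -9.53148822e-01,
        -1.42505967e-01],
       [ 0.00000000e+00,  0.00000000e+00,  0.00000000e+00,
         1.00000000e+00]])}
```

View pics/top.png

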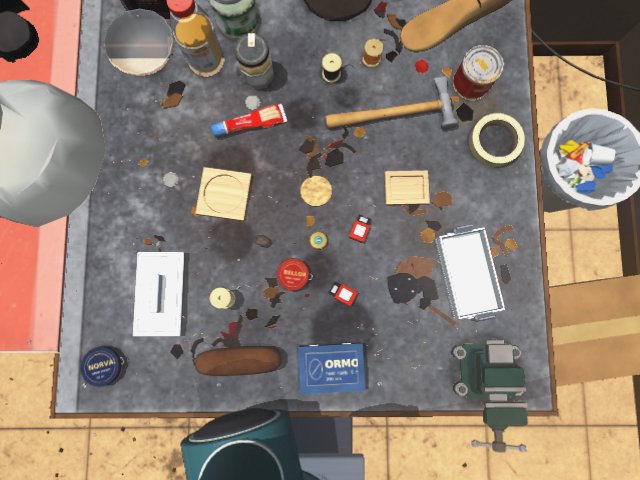

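View pics/scene.png

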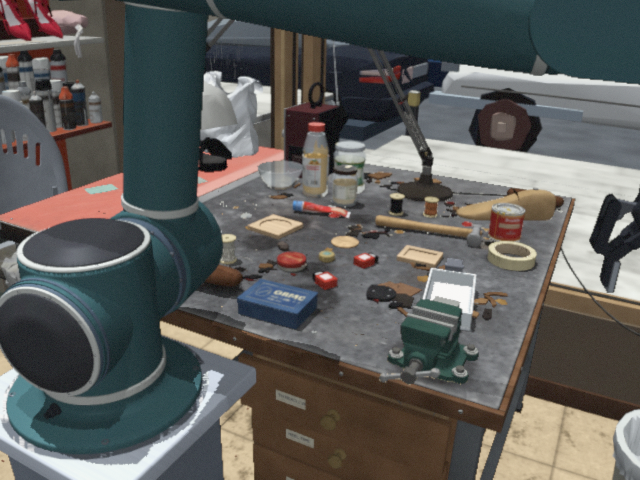

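Top view: lid about (160,293), tub (470,273), lift (403,287), red tin (294,275), nearer sharpener (344,293), spool (222,298), cork (316,191), tin block (223,193), oblong block (407,187). I'll enlarge these.

Run:
```python
import cv2
a=cv2.imread('pics/top.png')
cv2.imwrite('pics/cl.png',cv2.resize(a[165:340,120:320],(800,700),interpolation=cv2.INTER_CUBIC)[:600*1] if 0 else cv2.resize(a[165:340,125:325],None,fx=3.4,fy=3.4,interpolation=cv2.INTER_CUBIC))
cv2.imwrite('pics/cr.png',cv2.resize(a[160:330,318:518],None,fx=3.5,fy=3.5,interpolation=cv2.INTER_CUBIC))
```

```text
(no output)
```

View pics/cl.png

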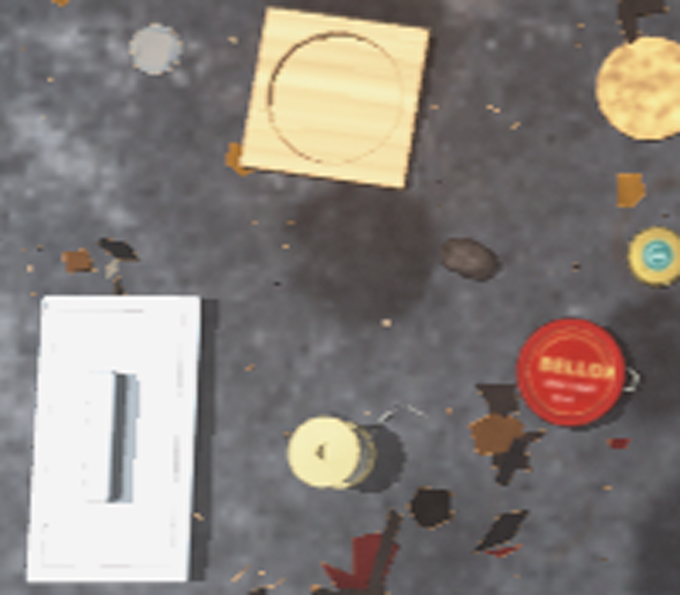

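View pics/cr.png

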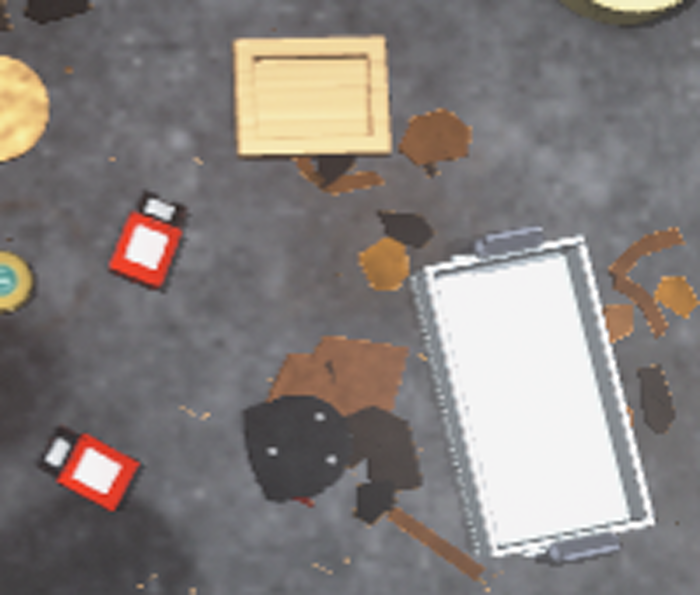

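Crops show: lid corners (43,296),(200,297),(190,580),(28,580); tin centre (571,372), tab (632,381); spool top (325,452); tin block corners (268,8),(429,28),(405,187),(242,165); cork (648,88). Right crop: oblong block corners (234,38),(385,37),(391,155),(239,156); nearer sharpener black end (49,447), red end (128,488); lift with flat edge at left (247,408)-(267,500); tub rim (428,267),(583,238),(653,522),(492,556).

```bash
cat >> h.py <<'E'
def world(d,px,z,s=None):
    """pixels -> world points on plane(s) z"""
    px=np.atleast_2d(np.asarray(px,float))
    m=(px-[d['cx'],d['cy']])/[d['fx'],d['fy']]
    u=m.copy()
    for _ in range(10): u=m/(1+d['k1']*(u**2).sum(1,keepdims=True))
    ray=np.c_[u[:,0],-u[:,1],-np.ones(len(u))]
    if 'eye' in d: Rm=R.from_euler('xyz',d['orientation']).as_matrix(); e=d['eye']
    else:
        Rt=R.from_euler('xyz',s['ee_rot']).as_matrix(); H=d['hand_eye']
        Rm=Rt@H[:3,:3]; e=Rt@H[:3,3]+s['position']
    w=ray@Rm.T
    return e+w*((np.asarray(z)-e[2])/w[:,2])[:,None]
def proj(d,P,s=None):
    P=np.atleast_2d(P)
    if 'eye' in d: Rm=R.from_euler('xyz',d['orientation']).as_matrix(); e=d['eye']
    else:
        Rt=R.from_euler('xyz',s['ee_rot']).as_matrix(); H=d['hand_eye']
        Rm=Rt@H[:3,:3]; e=Rt@H[:3,3]+s['position']
    c=(P-e)@Rm; u=np.c_[c[:,0],-c[:,1]]/-c[:,2:]
    u=u*(1+d['k1']*(u**2).sum(1,keepdims=True))
    return u*[d['fx'],d['fy']]+[d['cx'],d['cy']]
def plan(wps,start=None,q=None):
    """wps: (x,y,z,yaw) in m,rad, tool down (yaw = direction of tool x); prints shift cm & turn in tool axes per leg"""
    s=env.observe(); p=s['position'] if start is None else start
    r=R.from_euler('xyz',s['ee_rot'])
    for w in wps:
        t=R.from_euler('xyz',[np.pi,0,w[3]])
        sh=r.inv().apply(np.array(w[:3])-p)*100; rv=(r.inv()*t).as_rotvec()
        print(np.round(sh,2),np.round(rv,3),'dist mm %.0f deg %.0f'%(np.linalg.norm(sh)*10,np.degrees(np.linalg.norm(rv))))
        p=np.array(w[:3]); r=t
E
python3 - <<'E'
from h import *
s,d=snap('top')
L=lambda a:np.array(a)/3.4+[125,165]-.35
Q=lambda a:np.array(a)/3.5+[318,160]-.35
def rep(n,p,z):
    w=world(d,p,z)[:,:2]; print(n,np.round(w.mean(0),4), 'edges',[ (round(float(np.hypot(*e)),3),round(float(np.arctan2(e[1],e[0])),3)) for e in np.roll(w,-1,0)-w])
rep('lid',L([(43,296),(200,297),(190,580),(28,580)]),.02)
rep('tin',L([(571,372)]),.019);rep('tintab',L([(571,372),(632,381)]),.01)
rep('spool',L([(325,452)]),.052)
rep('tinblock',L([(268,8),(429,28),(405,187),(242,165)]),.011)
rep('cork',L([(648,88)]),.004)
rep('oblong',Q([(234,38),(385,37),(391,155),(239,156)]),.011)
rep('sharp',Q([(49,447),(128,488)]),.018)
rep('lift',Q([(247,408),(267,500)]),.007)
rep('tub',Q([(428,267),(583,238),(653,522),(492,556)]),.034)
print(np.round(world(d,Q([(300,449),(355,440)]),.007),4))
E
```

```text
lid [0.4499 0.2219] edges [(0.088, -1.582), (0.156, 3.141), (0.088, 1.565), (0.156, -0.004)]
tin [ 0.4843 -0.0294] edges [(0.0, 0.0)]
tintab [ 0.4824 -0.046 ] edges [(0.035, -1.722), (0.035, 1.419)]
spool [0.4397 0.0996] edges [(0.0, 0.0)]
tinblock [0.644  0.1063] edges [(0.094, -1.702), (0.094, 3.01), (0.094, 1.43), (0.093, -0.132)]
cork [ 0.6499 -0.0727] edges [(0.0, 0.0)]
oblong [ 0.654  -0.2519] edges [(0.085, -1.57), (0.068, -3.128), (0.084, 1.572), (0.068, 0.018)]
sharp [ 0.4479 -0.1242] edges [(0.048, -2.054), (0.048, 1.088)]
lift [ 0.4553 -0.2165] edges [(0.051, -2.952), (0.051, 0.19)]
tub [ 0.485  -0.3629] edges [(0.085, -1.39), (0.154, -2.954), (0.087, 1.771), (0.156, 0.176)]
[[ 0.4578 -0.24    0.007 ]
 [ 0.4625 -0.2701  0.007 ]]
```

Run:
```python
from h import *
plan([(.26,-.53,.27,.766),(.36,-.39,.27,1.26),(.46,-.25,.23,1.76)])
```

```text
[11.16 -9.52 -3.91] [-0.001 -0.    -0.5  ] dist mm 152 deg 29
[16.91 -3.16 -0.  ] [-0.     0.    -0.494] dist mm 172 deg 28
[16.39  5.24  4.  ] [ 0.   0.  -0.5] dist mm 177 deg 29
```

servo_tool(series="8.5 11.16 -9.52 -3.91 0 0 -0.5;8.5 11.16 -9.52 -3.91 0 0 -0.5;8.5 11.16 -9.52 -3.91 0 0 -0.5;8.5 11.16 -9.52 -3.91 0 0 -0.5;8.5 11.16 -9.52 -3.91 0 0 -0.5")

```text
clock: 0.62
position: [0.2624, -0.5273, 0.2729]
ee_rot: [3.139, 0.0, 0.777]
ft_force: [0.1, 0.4, 0.8]
gripper_width: 0.0853
grasp_force: 0.0
```

servo_tool(series="8.5 16.9 -3.16 0 0 0 -0.494;8.5 16.9 -3.16 0 0 0 -0.494;8.5 16.9 -3.16 0 0 0 -0.494;8.5 16.9 -3.16 0 0 0 -0.494;8.5 16.9 -3.16 0 0 0 -0.494")

```text
clock: 1.03
position: [0.3624, -0.3864, 0.2706]
ee_rot: [3.141, -0.001, 1.27]
ft_force: [-0.8, -0.4, -0.1]
gripper_width: 0.0851
grasp_force: 0.0
```

servo_tool(series="8.5 16.4 5.24 4 0 0 -0.5;8.5 16.4 5.24 4 0 0 -0.5;8.5 16.4 5.24 4 0 0 -0.5;8.5 16.4 5.24 4 0 0 -0.5;8.5 16.4 5.24 4 0 0 -0.5")

```text
clock: 1.45
position: [0.4617, -0.2465, 0.2286]
ee_rot: [-3.141, -0.002, 1.769]
ft_force: [0.2, 0.5, -0.6]
gripper_width: 0.0853
grasp_force: 0.0
```

Run:
```python
from h import *
s,d=snap('wrist','w1.png');print(s['position'],s['ee_rot'],s['joints'],s['qvel'])
```

```text
[ 0.4616896  -0.24654281  0.22862941] [-3.14094441e+00 -1.99861790e-03  1.76938078e+00] [-5.39794293e-01 -2.16158444e-01  1.76582075e+00  1.04204434e-03
  1.59375501e+00 -7.38356419e-01] [ 0.15803835  0.03583991 -0.00543165 -0.02379739 -0.03026255  0.32982172]
```

View pics/w1.png

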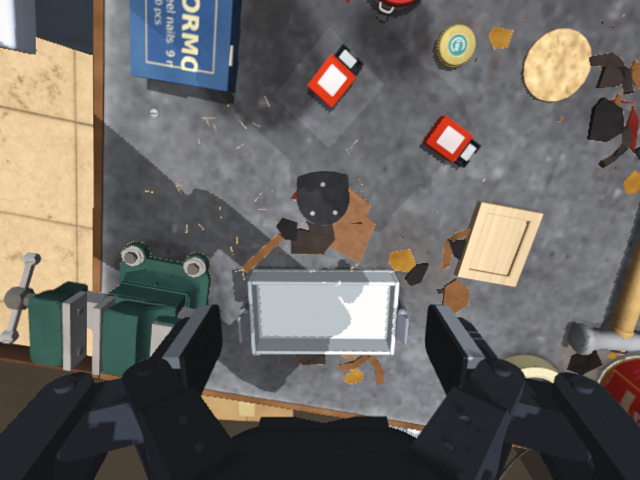

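Run:
```python
import cv2
a=cv2.imread('pics/w1.png')
b=cv2.resize(a[165:235,285:365],None,fx=6,fy=6,interpolation=cv2.INTER_CUBIC)
c=cv2.resize(a[262:362,232:418],None,fx=4,fy=4,interpolation=cv2.INTER_CUBIC)[:, :]
import numpy as np
o=np.zeros((600,800,3),np.uint8); 
b=cv2.resize(a[165:233,285:365],None,fx=3,fy=3,interpolation=cv2.INTER_CUBIC)
c=c[:390]
o[:b.shape[0]][:200,:240]=b[:200]; o[205:205+c.shape[0],:c.shape[1]]=c
cv2.imwrite('pics/w1c.png',o)
```

```text
(no output)
```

View pics/w1c.png

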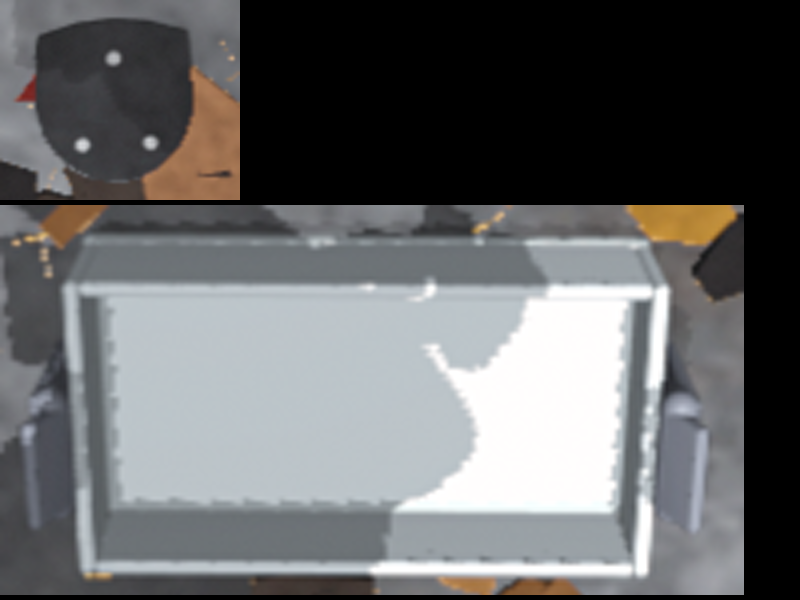

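Run:
```python
from h import *
s=env.observe(); d=cams.snapshot('wrist')
s2=s; s=dict(s); s['position']=np.array([0.4616896,-0.24654281,0.22862941]); s['ee_rot']=np.array([-3.14094441,-1.9986e-3,1.76938])
B=lambda a:np.array(a)/3+[285,165]-.33
C=lambda a:(np.array(a)-[0,205])/4+[232,262]-.37
w=world(d,B([(37,75),(193,75),(115,18),(115,181),(38,38),(188,30)]),.007,s)[:,:2]
print(np.round(w,4)); print('widths',np.hypot(*(w[1]-w[0])),np.hypot(*(w[3]-w[2])),'ctr',w[:2].mean(0),w[2:4].mean(0),'ang',np.arctan2(*(w[5]-w[4])[::-1]))
t=world(d,C([(65,285),(667,285),(645,575),(83,575)]),.034,s)[:,:2]
print(np.round(t,4),t.mean(0),[ (np.hypot(*e),np.arctan2(*e[::-1])) for e in np.roll(t,-1,0)-t])
print(s2['position'],s2['ee_rot'],s2['clock'])
```

```text
[[ 0.4309 -0.2352]
 [ 0.4836 -0.2245]
 [ 0.4534 -0.2109]
 [ 0.4647 -0.2669]
 [ 0.429  -0.2226]
 [ 0.4786 -0.2099]]
widths 0.053769647067814556 0.05715876308064662 ctr [ 0.45725257 -0.22985606] [ 0.45906962 -0.23887433] ang 0.2516991132315619
[[ 0.3988 -0.3349]
 [ 0.552  -0.3039]
 [ 0.5687 -0.39  ]
 [ 0.4157 -0.4209]] [ 0.4838152  -0.36241785] [(np.float64(0.15626752109669267), np.float64(0.19921282084440986)), (np.float64(0.08762660311268629), np.float64(-1.3789896562077837)), (np.float64(0.15616413920841563), np.float64(-2.942148405860888)), (np.float64(0.0876620382936469), np.float64(1.7637853896821467))]
[ 0.46151282 -0.24712458  0.22880685] [-3.14064386e+00 -1.77810015e-03  1.76340131e+00] 1.5
```

Run:
```python
from h import *
plan([(.459,-.240,.03,1.79),(.459,-.240,.012,1.79)])
```

```text
[ 0.88  0.03 19.95] [-0.001 -0.001 -0.029] dist mm 200 deg 2
[ 0.  -0.   1.8] [0. 0. 0.] dist mm 18 deg 0
```

servo_tool(series="6.8 0.7 0 15 0 0 -0.027;6.8 0.7 0 15 0 0 -0.027;6.8 0.7 0 15 0 0 -0.027;6.8 0.7 0 15 0 0 -0.027;6.8 0.7 0 15 0 0 -0.027")

```text
clock: 1.97
position: [0.4557, -0.2432, 0.0751]
ee_rot: [-3.136, -0.005, 1.783]
ft_force: [0.5, 0.2, 0.3]
gripper_width: 0.0678
grasp_force: 0.0
```

servo_tool(series="6.8 0.2 0 3 0 0 0;6.8 0.2 0 5 0 0 0;6.8 0.2 0 6.3 0 0 0;6.8 0.2 0 6.8 0 0 0;6.8 0.2 0 6.8 0 0 0")

```text
clock: 2.38
position: [0.4582, -0.242, 0.0128]
ee_rot: [-3.141, -0.0, 1.786]
ft_force: [-0.2, -0.4, -0.1]
gripper_width: 0.0682
grasp_force: 0.0
```

Run:
```python
from h import *
s,d=snap('wrist','w2.png');print(s['position'],s['ee_rot'],s['ft_force'],s['gripper_width'])
```

```text
[ 0.45820219 -0.2419914   0.01280045] [-3.14131415e+00 -7.10316401e-05  1.78557118e+00] [-0.18804754 -0.42512575 -0.14604736] 0.0682361947337586
```

View pics/w2.png

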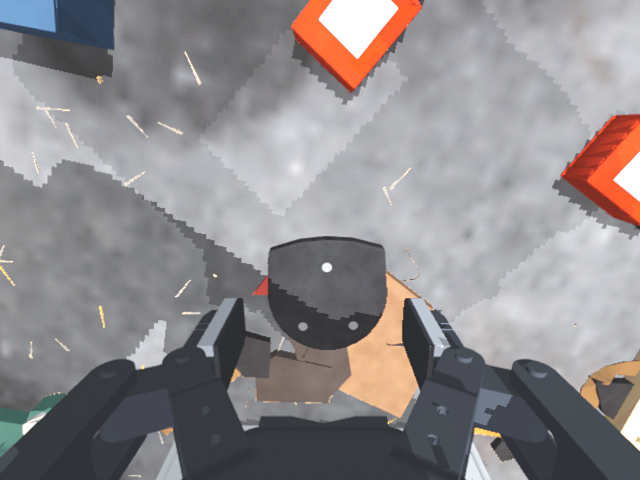

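Run:
```python
from h import *
s=env.observe(); d=cams.snapshot('wrist')
print(world(d,[(268,290),(386,290),(327,237),(327,350)],.007,s),proj(d,[s['position'],s['position']*[1,1,0]],s))
plan([(.459,-.240,.006,1.79)])
```

```text
[[ 0.43175618 -0.241958    0.007     ]
 [ 0.48515177 -0.23028658  0.007     ]
 [ 0.45288739 -0.21105246  0.007     ]
 [ 0.4654566  -0.26765857  0.007     ]] [[324.62670582 308.20205679]
 [324.51097621 294.60514431]]
[0.2  0.06 0.8 ] [ 0.001  0.001 -0.004] dist mm 8 deg 0
```

servo_tool(series="6.8 0.2 0 0.3 0 0 0;6.8 0.2 0 0.5 0 0 0;6.8 0.2 0 0.5 0 0 0;6.8 0.2 0 0.5 0 0 0;6.8 0.2 0 0.5 0 0 0")

```text
clock: 2.9
position: [0.4579, -0.2394, 0.0076]
ee_rot: [3.141, 0.0, 1.787]
ft_force: [-0.4, -0.5, 0.7]
gripper_width: 0.0677
grasp_force: 0.0
```

servo_tool(series="6.8 0 0.1 0.2 0 0 0;6.8 0 0.1 0.2 0 0 0;6.8 0 0.1 0.2 0 0 0;6.8 0 0.1 0.2 0 0 0;6.8 0 0.1 0.2 0 0 0")

```text
clock: 3.32
position: [0.4588, -0.2391, 0.0054]
ee_rot: [-3.142, -0.0, 1.787]
ft_force: [-0.4, -0.4, 0.6]
gripper_width: 0.068
grasp_force: 0.0
```

servo_tool(series="6.8 0 0 0.15 0 0 0;6.8 0 0 0.15 0 0 0;6.8 0 0 0.15 0 0 0;6.8 0 0 0.15 0 0 0;6.8 0 0 0.15 0 0 0")

```text
clock: 3.73
position: [0.4588, -0.2391, 0.0039]
ee_rot: [3.142, 0.0, 1.787]
ft_force: [-0.6, -0.2, 0.3]
gripper_width: 0.068
grasp_force: 0.0
```

servo_tool(series="6.8 0 0 0.15 0 0 0;6.8 0 0 0.15 0 0 0;6.8 0 0 0.15 0 0 0;6.8 0 0 0.15 0 0 0;6.8 0 0 0.15 0 0 0")

```text
clock: 4.15
position: [0.4588, -0.2391, 0.0024]
ee_rot: [3.142, 0.0, 1.787]
ft_force: [0.0, 0.2, -0.3]
gripper_width: 0.0681
grasp_force: 0.0
```

servo_tool(series="6.8 0 0 0.15 0 0 0;6.8 0 0 0.15 0 0 0;6.8 0 0 0.15 0 0 0;6.8 0 0 0.15 0 0 0;6.8 0 0 0.15 0 0 0")

```text
clock: 4.57
position: [0.4588, -0.2391, 0.0009]
ee_rot: [-3.142, -0.0, 1.787]
ft_force: [-0.3, 0.4, -0.2]
gripper_width: 0.0677
grasp_force: 0.0
```

servo_tool(series="6.8 0 0 0.1 0 0 0;6.8 0 0 0.1 0 0 0;6.8 0 0 0.1 0 0 0;6.8 0 0 0.1 0 0 0;6.8 0 0 0.1 0 0 0")

```text
clock: 4.98
position: [0.4588, -0.2391, -0.0001]
ee_rot: [3.142, -0.0, 1.787]
ft_force: [0.0, 0.8, 0.6]
gripper_width: 0.068
grasp_force: 0.0
```

servo_tool(series="6.8 0 0 0.15 0 0 0;6.8 0 0 0.15 0 0 0;6.8 0 0 0.15 0 0 0;6.8 0 0 0.15 0 0 0;6.8 0 0 0.15 0 0 0")

```text
clock: 5.4
position: [0.4588, -0.2391, -0.0016]
ee_rot: [3.142, -0.0, 1.787]
ft_force: [-0.1, -0.5, -0.5]
gripper_width: 0.0679
grasp_force: 0.0
```

servo_tool(series="6.8 0 0 0.15 0 0 0;6.8 0 0 0.15 0 0 0;6.8 0 0 0.15 0 0 0;6.8 0 0 0.15 0 0 0;6.8 0 0 0.15 0 0 0")

```text
clock: 5.82
position: [0.4588, -0.2391, -0.0031]
ee_rot: [3.142, 0.0, 1.787]
ft_force: [0.8, 0.1, -0.3]
gripper_width: 0.0681
grasp_force: 0.0
```

servo_tool(series="6.8 0 0 -0.1 0 0 0;5 0 0 -0.1 0 0 0;5 0 0 -0.1 0 0 0;5 0 0 -0.1 0 0 0;5 0 0 -0.1 0 0 0")

```text
clock: 6.23
position: [0.459, -0.2393, -0.0012]
ee_rot: [3.141, 0.0, 1.787]
ft_force: [-4.3, 2.3, 11.6]
gripper_width: 0.0519
grasp_force: 61.1
```

servo_tool(series="5 0 0 0 0 0 0;5 0 0 0 0 0 0;5 0 0 0 0 0 0;5 0 0 0 0 0 0;5 0 0 0 0 0 0")

```text
clock: 6.65
position: [0.4589, -0.2393, -0.0012]
ee_rot: [3.141, 0.0, 1.787]
ft_force: [-4.1, 2.2, 10.4]
gripper_width: 0.052
grasp_force: 61.1
```

Run:
```python
from h import *
plan([(.459,-.239,.10,1.787),(.4844,-.3626,.10,1.761),(.4844,-.3626,.03,1.761)])
```

```text
[ 2.000e-02  1.000e-02 -1.012e+01] [ 0.  0. -0.] dist mm 101 deg 0
[-12.62  -0.17  -0.  ] [ 0.    -0.     0.026] dist mm 126 deg 1
[ 0. -0.  7.] [0. 0. 0.] dist mm 70 deg 0
```

servo_tool(series="5 0 0 -1 0 0 0;5 0 0 -4 0 0 0;5 0 0 -8 0 0 0;5 0 0 -10.1 0 0 0;5 0 0 -10.1 0 0 0")

```text
clock: 7.07
position: [0.4606, -0.2402, 0.105]
ee_rot: [3.136, 0.005, 1.787]
ft_force: [-0.1, -0.9, 0.2]
gripper_width: 0.0519
grasp_force: 62.4
```

servo_tool(series="5 -3 0 0 0 0 0.026;5 -6.5 -0.1 0 0 0 0.026;5 -10 -0.15 0 0 0 0.026;5 -12.6 -0.17 0 0 0 0.026;5 -12.6 -0.17 0 0 0 0.026")

```text
clock: 7.48
position: [0.4843, -0.3661, 0.0986]
ee_rot: [-3.141, 0.0, 1.759]
ft_force: [0.2, -0.8, -0.4]
gripper_width: 0.0518
grasp_force: 62.4
```

Run:
```python
from h import *
s,d=snap('wrist','w3.png');print(s['position'],s['ee_rot'],s['ft_force'],s['gripper_width'],s['grasp_force'])
```

```text
[ 0.48425891 -0.36614911  0.09857344] [-3.14117661e+00  4.72620672e-04  1.75872616e+00] [ 0.19813407 -0.77719161 -0.39081496] 0.05175784755683907 62.39030356518924
```

View pics/w3.png

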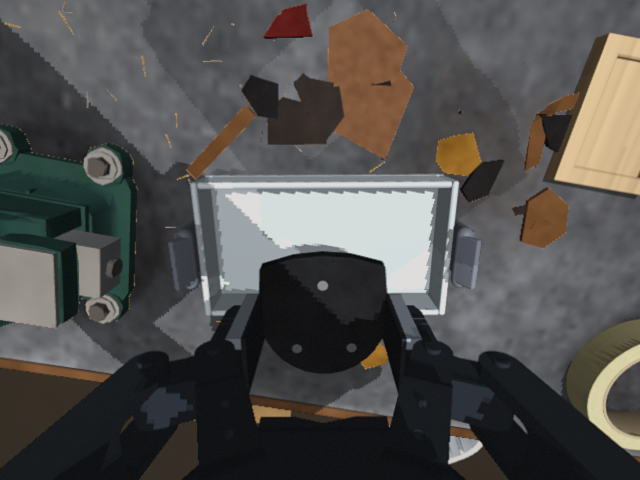

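Lift is held level and square (sides at columns 262 and 386, rows 253–372); tub rim corners at (190,180),(459,178),(443,313),(208,315).

Run:
```python
from h import *
s=env.observe(); d=cams.snapshot('wrist')
s0=dict(s); s0['position']=np.array([0.48425891,-0.36614911,0.09857344]); s0['ee_rot']=np.array([-3.14117661,4.726e-4,1.7587])
t=world(d,[(190,180),(459,178),(443,313),(208,315)],.034,s0)[:,:2]
print(t.mean(0),[ (np.hypot(*e).round(4),np.arctan2(*e[::-1]).round(3)) for e in np.roll(t,-1,0)-t])
l=world(d,[(262,290),(386,290),(323,253),(323,372)],.0985+.008,s0);print(l)
print(s['position'],s['ee_rot'])
plan([(.4844,-.3626,.03,1.761),(.4844,-.3626,.010,1.761)])
```

```text
[ 0.48369348 -0.36128835] [(np.float64(0.1564), np.float64(0.196)), (np.float64(0.088), np.float64(-1.386)), (np.float64(0.1544), np.float64(-2.943)), (np.float64(0.0884), np.float64(1.779))]
[[ 0.45611615 -0.35849988  0.1065    ]
 [ 0.50702453 -0.34879047  0.1065    ]
 [ 0.47809821 -0.33760473  0.1065    ]
 [ 0.4887664  -0.39369886  0.1065    ]]
[ 0.48391404 -0.3642546   0.09839239] [-3.14092336e+00 -6.46441181e-04  1.75877871e+00]
[0.02 0.07 6.84] [-0.001 -0.001 -0.001] dist mm 68 deg 0
[ 0. -0.  2.] [0. 0. 0.] dist mm 20 deg 0
```

servo_tool(series="5 0.1 0.05 3 0 0 0;5 0.1 0.05 6 0 0 0;5 0.1 0.05 7.5 0 0 0;5 0.1 0.05 8.2 0 0 0;5 0.1 0.05 8.5 0 0 0")

```text
clock: 8.0
position: [0.484, -0.3604, 0.013]
ee_rot: [-3.141, -0.001, 1.761]
ft_force: [-0.4, 0.1, 0.1]
gripper_width: 0.0519
grasp_force: 62.4
```

servo_tool(series="5 0 0 0.2 0 0 0;5 0 0 0.3 0 0 0;5 0 0 0.4 0 0 0;5 0 0 0.4 0 0 0;5 0 0 0.4 0 0 0")

```text
clock: 8.42
position: [0.4846, -0.3617, 0.0106]
ee_rot: [3.141, 0.001, 1.761]
ft_force: [0.2, 1.0, -0.1]
gripper_width: 0.0517
grasp_force: 62.4
```

servo_tool(series="5 0 0 0.1 0 0 0;5 0 0 0.2 0 0 0;5 0 0 0.2 0 0 0;5 0 0 0.2 0 0 0;5 0 0 0.2 0 0 0")

```text
clock: 8.83
position: [0.4844, -0.3615, 0.0079]
ee_rot: [3.142, -0.0, 1.761]
ft_force: [0.4, -0.0, 0.2]
gripper_width: 0.0519
grasp_force: 62.4
```

servo_tool(series="5 0 0 0.1 0 0 0;5 0 0 0.1 0 0 0;5 0 0 0.1 0 0 0;5 0 0 0.1 0 0 0;5 0 0 0.1 0 0 0")

```text
clock: 9.25
position: [0.4845, -0.3616, 0.007]
ee_rot: [3.141, 0.0, 1.761]
ft_force: [0.8, -0.2, 0.7]
gripper_width: 0.0516
grasp_force: 62.6
```

servo_tool(series="7 0 0 0 0 0 0;7 0 0 0 0 0 0;7 0 0 0 0 0 0;7 0 0 0 0 0 0;7 0 0 0 0 0 0")

```text
clock: 9.67
position: [0.4844, -0.3614, 0.0069]
ee_rot: [-3.142, -0.0, 1.761]
ft_force: [-0.4, -0.3, 0.2]
gripper_width: 0.07
grasp_force: 0.0
```

servo_tool(series="7 0 0 -1 0 0 0;7 0 0 -4 0 0 0;7 0 0 -8 0 0 0;7 0 0 -12 0 0 0;7 0 0 -16 0 0 0")

```text
clock: 10.08
position: [0.4841, -0.3612, 0.1695]
ee_rot: [3.142, 0.0, 1.761]
ft_force: [1.2, -0.2, 0.4]
gripper_width: 0.0697
grasp_force: 0.0
```

Run:
```python
from h import *
s,d=snap('wrist','w4.png');print(s['position'],s['ee_rot'])
cv2.imwrite('pics/w4c.png',cv2.imread('pics/w4.png')[150:400,150:500])
plan([(.465,.0,.22,1.57),(.45,.20,.22,0.0)])
```

```text
[ 0.48406577 -0.36120675  0.16954062] [3.14151854e+00 1.09656576e-04 1.76076644e+00]
[35.98  4.82 -4.37] [0.007 0.007 0.191] dist mm 366 deg 11
[20.   -1.52 -0.  ] [ 0.   -0.    1.57] dist mm 201 deg 90
```

View pics/w4c.png

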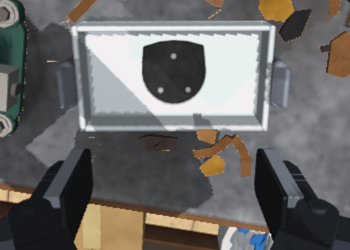

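Lift lies flat and centred in the tub. Now the lid.

Run:
```python
from h import *
plan([(.475,-.17,.20,1.17),(.46,.02,.20,.58),(.45,.21,.17,-.005)])
```

```text
[19.12  2.58 -2.25] [0.009 0.006 0.591] dist mm 194 deg 34
[16.91 -8.79 -0.  ] [ 0.   -0.    0.59] dist mm 191 deg 34
[  9.58 -16.44   3.  ] [-0.    -0.     0.585] dist mm 193 deg 34
```

servo_tool(series="4 19.1 2.58 -2.3 0 0 0.591;4 19.1 2.58 -2.3 0 0 0.591;4 19.1 2.58 -2.3 0 0 0.591;4 19.1 2.58 -2.3 0 0 0.591;4 19.1 2.58 -2.3 0 0 0.591")

```text
clock: 10.55
position: [0.4731, -0.1667, 0.191]
ee_rot: [3.14, -0.0, 1.164]
ft_force: [0.4, -0.1, 0.3]
gripper_width: 0.0401
grasp_force: 0.0
```

servo_tool(series="4 16.9 -8.8 0 0 0 0.59;4 16.9 -8.8 0 0 0 0.59;4 16.9 -8.8 0 0 0 0.59;4 16.9 -8.8 0 0 0 0.59;4 16.9 -8.8 0 0 0 0.59")

```text
clock: 10.97
position: [0.4589, 0.0152, 0.1907]
ee_rot: [3.141, -0.001, 0.616]
ft_force: [0.9, -0.7, 0.7]
gripper_width: 0.0399
grasp_force: 0.0
```

servo_tool(series="4 9.6 -16.4 3 0 0 0.585;4 9.6 -16.4 3 0 0 0.585;4 9.6 -16.4 3 0 0 0.585;4 9.6 -16.4 3 0 0 0.585;4 9.6 -16.4 3 0 0 0.585")

```text
clock: 11.38
position: [0.4431, 0.1917, 0.1625]
ee_rot: [-3.141, -0.001, 0.077]
ft_force: [1.0, -0.2, 0.2]
gripper_width: 0.0399
grasp_force: 0.0
```

servo_tool(series="4 0 0 0 0 0 0;4 0 0 0 0 0 0;4 0 0 0 0 0 0;4 0 0 0 0 0 0;4 0 0 0 0 0 0")

```text
clock: 11.8
position: [0.444, 0.189, 0.1624]
ee_rot: [-3.142, -0.001, 0.082]
ft_force: [0.9, -0.3, 0.1]
gripper_width: 0.0402
grasp_force: 0.0
```

Run:
```python
from h import *
s,d=snap('wrist','w5.png');print(s['position'],s['ee_rot'],s['joints'],s['qvel'])
print(proj(d,[[.4499+i*.079,.2219+j*.044,.02] for i,j in ((-1,1),(1,1),(1,-1),(-1,-1))],s))
```

```text
[0.44401729 0.18903925 0.16239207] [-3.14155025e+00 -6.37634149e-04  8.19772987e-02] [ 3.49715263e-01 -2.89065293e-01  1.93238912e+00 -1.28140006e-04
  1.49764269e+00  1.83854360e+00] [-5.26481055e-04 -8.01160631e-04  9.65952552e-04  1.91807878e-04
 -5.08778582e-05  6.76012578e-03]
[[230.1768272  297.12586712]
 [230.65302656 108.40276757]
 [346.64363958 118.66187275]
 [328.64746655 304.36737371]]
```

View pics/w5.png

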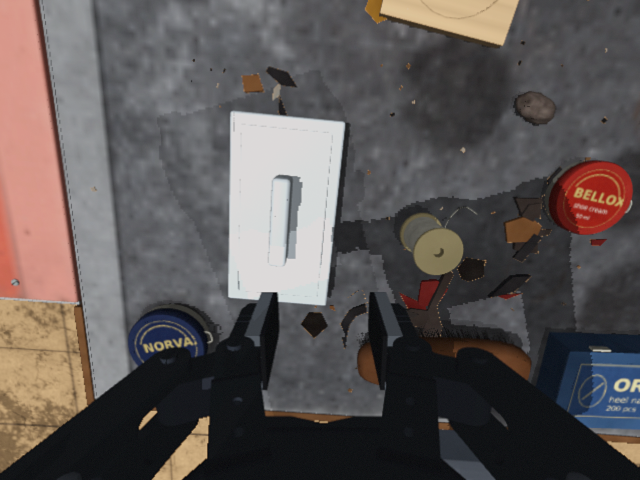

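Lid corners at (231,111),(345,122),(326,304),(229,298); bar top from about (281,178) to (278,265); spool top (438,250), tin (593,197).

Run:
```python
from h import *
s=env.observe(); d=cams.snapshot('wrist')
t=world(d,[(231,111),(345,122),(326,304),(229,298)],.02,s)[:,:2]
print(t,t.mean(0),[ (np.hypot(*e).round(4),np.arctan2(*e[::-1]).round(3)) for e in np.roll(t,-1,0)-t])
print('spool',world(d,[(438,250)],.052,s),'tin',world(d,[(593,197)],.019,s))
plan([(.450,.2215,.10,-.006),(.450,.2215,.024,-.006)])
```

```text
[[0.52706118 0.26566711]
 [0.52636692 0.17896098]
 [0.37107379 0.18039005]
 [0.36997705 0.26700833]] [0.44861974 0.22300662] [(np.float64(0.0867), np.float64(-1.579)), (np.float64(0.1553), np.float64(3.132)), (np.float64(0.0866), np.float64(1.583)), (np.float64(0.1571), np.float64(-0.009))]
spool [[0.44010542 0.10146565 0.052     ]] tin [[ 0.48486365 -0.0272149   0.019     ]]
[ 0.86 -3.17  6.22] [-0.    -0.     0.088] dist mm 70 deg 5
[ 0.  -0.   7.6] [0. 0. 0.] dist mm 76 deg 0
```

servo_tool(series="4 0.8 -3.25 5 0 0 0.088;4 0.8 -3.25 6.2 0 0 0.088;4 0.8 -3.25 6.2 0 0 0.088;4 0.8 -3.25 6.2 0 0 0.088;4 0.8 -3.25 6.2 0 0 0.088")

```text
clock: 12.32
position: [0.4495, 0.2227, 0.1014]
ee_rot: [-3.141, -0.001, -0.005]
ft_force: [0.2, 0.4, 0.2]
gripper_width: 0.0402
grasp_force: 0.0
```

servo_tool(series="4 0 0 3 0 0 0;4 0 0 6 0 0 0;4 0 0 7 0 0 0;4 0 0 7.5 0 0 0;4 0 0 7.5 0 0 0")

```text
clock: 12.73
position: [0.4493, 0.2228, 0.0257]
ee_rot: [-3.142, -0.0, -0.006]
ft_force: [-0.6, -0.4, 0.2]
gripper_width: 0.0402
grasp_force: 0.0
```

servo_tool(series="4 0 0 0 0 0 0;4 0 0 0 0 0 0;4 0 0 0 0 0 0;4 0 0 0 0 0 0;4 0 0 0 0 0 0")

```text
clock: 13.15
position: [0.4492, 0.2232, 0.0255]
ee_rot: [-3.141, -0.001, -0.005]
ft_force: [-0.1, -0.8, -0.6]
gripper_width: 0.0399
grasp_force: 0.0
```

servo_tool(series="0.5 0 0 0.05 0 0 0;0.5 0 0 0.05 0 0 0;0.5 0 0 0.05 0 0 0;0.5 0 0 0.05 0 0 0;0.5 0 0 0.05 0 0 0")

```text
clock: 13.57
position: [0.4491, 0.2231, 0.0247]
ee_rot: [-3.141, -0.0, -0.005]
ft_force: [-0.9, 0.2, 3.0]
gripper_width: 0.0124
grasp_force: 58.8
```

servo_tool(series="0.5 0 0 0 0 0 0;0.5 0 0 -0.5 0 0 0;0.5 0 0 -2 0 0 0;0.5 0 0 -5 0 0 0;0.5 0 0 -8 0 0 0")

```text
clock: 13.98
position: [0.4482, 0.2227, 0.1046]
ee_rot: [3.141, 0.002, -0.005]
ft_force: [0.6, 0.2, -1.1]
gripper_width: 0.0124
grasp_force: 58.5
```

servo_tool(series="0.5 0 0 -3 0 0 0;0.5 0 0 -6 0 0 0;0.5 0 0 -7 0 0 0;0.5 0 0 -7 0 0 0;0.5 0 0 -7 0 0 0")

```text
clock: 14.4
position: [0.4488, 0.223, 0.1738]
ee_rot: [3.141, 0.0, -0.005]
ft_force: [0.1, 0.1, -1.4]
gripper_width: 0.0125
grasp_force: 58.5
```

Run:
```python
from h import *
s,d=snap('wrist','w6.png');print(s['position'],s['ee_rot'],s['ft_force'],s['gripper_width'],s['grasp_force'])
plan([(.46,.06,.17,.03),(.48,-.13,.17,.10),(.484,-.30,.17,.193)])
# predicted lid plate corners in hand (lid centred on TCP): plate top 5 mm below TCP
for dx in (0,):
  r=R.from_euler('xyz',s['ee_rot']); P=[s['position']+r.apply([i*.079,j*.044,.0045]) for i,j in((1,-1),(1,1),(-1,1),(-1,-1))]
  print(proj(d,P,s))
```

```text
[0.44882403 0.22299502 0.1738061 ] [ 3.14148162e+00  2.27128320e-04 -5.49194224e-03] [ 0.07132483  0.08978188 -1.43013811] 0.012523445752111215 58.52105140686035
[ 1.24 16.28  0.3 ] [ 0.001  0.002 -0.035] dist mm 163 deg 2
[ 1.43 19.05  0.  ] [-0.    0.   -0.07] dist mm 191 deg 4
[-1.3  16.96  0.  ] [-0.     0.    -0.093] dist mm 170 deg 5
[[210.74471894 121.95825575]
 [434.32275459 122.00993587]
 [406.06708575 437.57786579]
 [239.21793924 437.55431609]]
```

View pics/w6.png

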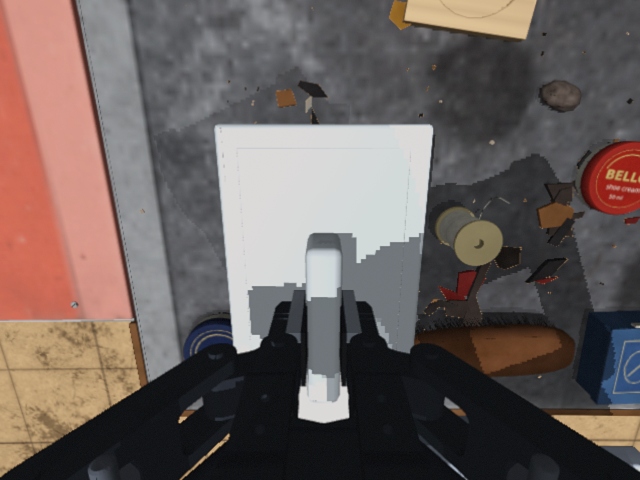

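Lid held square and level: far corners (216,125),(433,125), bar between pads at column 324. Carrying it to the tub.

servo_tool(series="0.5 0.4 5 0 0 0 -0.01;0.5 0.8 9 0 0 0 -0.02;0.5 1 13 0 0 0 -0.03;0.5 1.24 16.3 0 0 0 -0.035;0.5 1.24 16.3 0 0 0 -0.035")

```text
clock: 14.87
position: [0.46, 0.0548, 0.1724]
ee_rot: [3.14, 0.003, 0.025]
ft_force: [0.5, 0.7, -2.0]
gripper_width: 0.013
grasp_force: 58.9
```

servo_tool(series="0.5 0.4 4 0 0 0 -0.02;0.5 0.8 8 0 0 0 -0.04;0.5 1.1 12 0 0 0 -0.05;0.5 1.4 16 0 0 0 -0.07;0.5 1.43 19 0 0 0 -0.07")

```text
clock: 15.28
position: [0.4797, -0.132, 0.1723]
ee_rot: [-3.141, 0.003, 0.1]
ft_force: [-0.2, -0.6, -0.8]
gripper_width: 0.0127
grasp_force: 59.1
```

servo_tool(series="0.5 -0.3 4 0 0 0 -0.03;0.5 -0.6 8 0 0 0 -0.06;0.5 -1 12 0 0 0 -0.09;0.5 -1.3 17 0 0 0 -0.093;0.5 -1.3 17 0 0 0 -0.093")

```text
clock: 15.7
position: [0.4832, -0.3043, 0.1718]
ee_rot: [-3.14, 0.003, 0.19]
ft_force: [0.6, -0.5, -0.5]
gripper_width: 0.0124
grasp_force: 59.1
```

servo_tool(series="0.5 0 0 0 0 0 0;0.5 0 0 0 0 0 0;0.5 0 0 0 0 0 0;0.5 0 0 0 0 0 0;0.5 0 0 0 0 0 0")

```text
clock: 16.12
position: [0.4845, -0.2989, 0.1744]
ee_rot: [-3.142, -0.0, 0.194]
ft_force: [0.1, -0.1, -1.1]
gripper_width: 0.0126
grasp_force: 59.1
```

Run:
```python
from h import *
s=env.observe();print(s['position'],s['ee_rot'],s['gripper_width'])
plan([(.4842,-.3623,.14,.191),(.4842,-.3623,.075,.191)])
```

```text
[ 0.48450177 -0.29891014  0.17436918] [-3.14155489e+00 -5.94735190e-05  1.93833765e-01] 0.01255837193285988
[-1.25  6.21  3.44] [-0.    -0.     0.003] dist mm 72 deg 0
[ 0.  -0.   6.5] [0. 0. 0.] dist mm 65 deg 0
```

servo_tool(series="0.5 -1.25 6.2 3.4 0 0 0.003;0.5 -1.25 6.2 3.4 0 0 0.003;0.5 -1.25 6.2 3.4 0 0 0.003;0.5 -1.25 6.2 3.4 0 0 0.003;0.5 -1.25 6.2 3.4 0 0 0.003")

```text
clock: 16.53
position: [0.4842, -0.3625, 0.1408]
ee_rot: [-3.142, -0.0, 0.19]
ft_force: [-0.2, 0.5, -1.5]
gripper_width: 0.0128
grasp_force: 59.1
```

servo_tool(series="0.5 0 0 3 0 0 0;0.5 0 0 5 0 0 0;0.5 0 0 6.5 0 0 0;0.5 0 0 6.5 0 0 0;0.5 0 0 6.5 0 0 0")

```text
clock: 16.95
position: [0.4842, -0.3623, 0.0761]
ee_rot: [-3.142, -0.0, 0.19]
ft_force: [-0.4, 0.4, 0.1]
gripper_width: 0.0127
grasp_force: 59.2
```

servo_tool(series="0.5 0 0 0 0 0 0;0.5 0 0 0 0 0 0;0.5 0 0 0.2 0 0 0;0.5 0 0 0.4 0 0 0;0.5 0 0 0.5 0 0 0")

```text
clock: 17.37
position: [0.484, -0.3632, 0.0706]
ee_rot: [3.141, -0.0, 0.189]
ft_force: [-0.1, 0.6, -0.5]
gripper_width: 0.0122
grasp_force: 59.2
```

servo_tool(series="0.5 0 0 0.3 0 0 0;0.5 0 0 0.6 0 0 0;0.5 0 0 0.9 0 0 0;0.5 0 0 1 0 0 0;0.5 0 0 1 0 0 0")

```text
clock: 17.78
position: [0.4838, -0.3631, 0.06]
ee_rot: [-3.141, 0.0, 0.189]
ft_force: [0.7, -1.5, -1.7]
gripper_width: 0.0128
grasp_force: 59.3
```

servo_tool(series="0.5 0 0 0.1 0 0 0;0.5 0 0 0.2 0 0 0;0.5 0 0 0.2 0 0 0;0.5 0 0 0.2 0 0 0;0.5 0 0 0.2 0 0 0")

```text
clock: 18.2
position: [0.484, -0.3632, 0.0586]
ee_rot: [3.141, -0.0, 0.19]
ft_force: [1.2, 0.0, 0.7]
gripper_width: 0.0126
grasp_force: 59.3
```

servo_tool(series="0.5 0 0 0.1 0 0 0;0.5 0 0 0.2 0 0 0;0.5 0 0 0.2 0 0 0;0.5 0 0 0.2 0 0 0;0.5 0 0 0.2 0 0 0")

```text
clock: 18.62
position: [0.4839, -0.3633, 0.0565]
ee_rot: [3.141, -0.0, 0.189]
ft_force: [0.5, -1.0, 1.7]
gripper_width: 0.0128
grasp_force: 59.6
```

servo_tool(series="0.5 0 0 0.1 0 0 0;0.5 0 0 0.2 0 0 0;0.5 0 0 0.3 0 0 0;0.5 0 0 0.3 0 0 0;0.5 0 0 0.3 0 0 0")

```text
clock: 19.03
position: [0.4838, -0.3631, 0.053]
ee_rot: [-3.141, 0.0, 0.19]
ft_force: [0.8, -0.1, -2.4]
gripper_width: 0.0126
grasp_force: 59.1
```

servo_tool(series="0.5 0 0 0.1 0 0 0;0.5 0 0 0.2 0 0 0;0.5 0 0 0.3 0 0 0;0.5 0 0 0.3 0 0 0;0.5 0 0 0.3 0 0 0")

```text
clock: 19.45
position: [0.4838, -0.3631, 0.0502]
ee_rot: [-3.141, 0.0, 0.189]
ft_force: [1.1, -0.3, -2.4]
gripper_width: 0.0121
grasp_force: 59.1
```

servo_tool(series="0.5 0 0 0.1 0 0 0;0.5 0 0 0.2 0 0 0;0.5 0 0 0.3 0 0 0;0.5 0 0 0.3 0 0 0;0.5 0 0 0.3 0 0 0")

```text
clock: 19.87
position: [0.4838, -0.3632, 0.0473]
ee_rot: [-3.141, 0.0, 0.189]
ft_force: [-0.2, -0.4, -2.0]
gripper_width: 0.013
grasp_force: 59.2
```

servo_tool(series="0.5 0 0 0.1 0 0 0;0.5 0 0 0.2 0 0 0;0.5 0 0 0.3 0 0 0;0.5 0 0 0.3 0 0 0;0.5 0 0 0.3 0 0 0")

```text
clock: 20.28
position: [0.4839, -0.3631, 0.0443]
ee_rot: [-3.141, 0.0, 0.189]
ft_force: [0.4, -0.1, -2.3]
gripper_width: 0.0128
grasp_force: 59.1
```

servo_tool(series="0.5 0 0 0.1 0 0 0;0.5 0 0 0.15 0 0 0;0.5 0 0 0.15 0 0 0;0.5 0 0 0.15 0 0 0;0.5 0 0 0.15 0 0 0")

```text
clock: 20.7
position: [0.484, -0.3632, 0.0437]
ee_rot: [3.141, -0.0, 0.19]
ft_force: [-3.3, 2.7, 5.9]
gripper_width: 0.0128
grasp_force: 60.3
```

servo_tool(series="0.5 0 0 0.1 0 0 0;0.5 0 0 0.2 0 0 0;0.5 0 0 0.3 0 0 0;0.5 0 0 0.3 0 0 0;0.5 0 0 0.3 0 0 0")

```text
clock: 21.12
position: [0.484, -0.3633, 0.0436]
ee_rot: [3.141, -0.0, 0.19]
ft_force: [-18.0, 15.1, 39.5]
gripper_width: 0.0126
grasp_force: 64.9
```

servo_tool(series="0.5 0 0 -0.2 0 0 0;0.5 0 0 -0.4 0 0 0;0.5 0 0 -0.45 0 0 0;0.5 0 0 -0.45 0 0 0;0.5 0 0 -0.45 0 0 0")

```text
clock: 21.53
position: [0.4839, -0.3632, 0.0441]
ee_rot: [-3.141, 0.0, 0.19]
ft_force: [1.2, -0.6, -2.8]
gripper_width: 0.013
grasp_force: 59.5
```

servo_tool(series="4 0 0 0 0 0 0;4 0 0 0 0 0 0;4 0 0 0 0 0 0;4 0 0 0 0 0 0;4 0 0 -1 0 0 0")

```text
clock: 21.95
position: [0.4832, -0.3626, 0.0529]
ee_rot: [-3.139, 0.002, 0.189]
ft_force: [-0.5, -0.3, 0.3]
gripper_width: 0.0399
grasp_force: 0.0
```

servo_tool(series="4 0 0 -4 0 0 0;4 -2 0 -8 0 0 0;4 -3 0 -12 0 0 0;4 -4 0 -15 0 0 0;4 -4 0 -15 0 0 0")

```text
clock: 22.37
position: [0.4448, -0.3723, 0.2133]
ee_rot: [3.133, -0.006, 0.189]
ft_force: [0.0, -0.7, 1.2]
gripper_width: 0.0399
grasp_force: 0.0
```

Run:
```python
from h import *
s,d=snap('wrist','w7.png');print(s['position'],s['ee_rot'],s['ft_force'])
cv2.imwrite('pics/w7c.png',cv2.resize(cv2.imread('pics/w7.png')[60:360,190:450],None,fx=2,fy=2,interpolation=cv2.INTER_CUBIC))
a=.191;r=R.from_euler('z',a)
for z in (.039,.054): print(z,(proj(d,[np.array([.4842,-.3628,z])+r.apply([i*.079,j*.044,0]) for i,j in((1,1),(1,-1),(-1,-1),(-1,1))],s)-[190,60]).round(0)*2)
```

```text
[ 0.44477406 -0.37227498  0.21330626] [ 3.13331835 -0.0057597   0.18879622] [ 0.01544127 -0.67409624  1.16265997]
0.039 [[150.  28.]
 [364.  28.]
 [352. 392.]
 [168. 392.]]
0.054 [[144.  22.]
 [370.  22.]
 [356. 402.]
 [162. 404.]]
```

View pics/w7c.png

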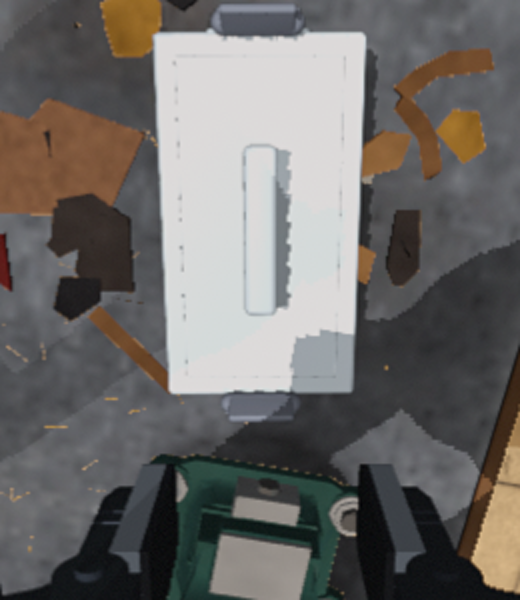

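Lid corners (153,33),(367,33),(352,392),(170,393) match the home height of 39 mm at both ends, and both clip noses overlap its edge. Next the tin.

Run:
```python
from h import *
print(env.observe()['position'])
plan([(.46,-.26,.18,.6),(.475,-.14,.15,1.01),(.4845,-.028,.10,1.42),(.4845,-.028,.008,1.42)])
```

```text
[ 0.44490155 -0.37175476  0.20967211]
[  3.57 -10.71   2.92] [ 0.006 -0.003 -0.411] dist mm 117 deg 24
[ 8.01 -9.06  3.  ] [ 0.    0.   -0.41] dist mm 125 deg 23
[ 9.99 -5.15  5.  ] [ 0.    0.   -0.41] dist mm 123 deg 23
[ 0.  -0.   9.2] [0. 0. 0.] dist mm 92 deg 0
```

servo_tool(series="8 3.57 -10.7 2.9 0 0 -0.411;8 3.57 -10.7 2.9 0 0 -0.411;8 3.57 -10.7 2.9 0 0 -0.411;8 3.57 -10.7 2.9 0 0 -0.411;8 3.57 -10.7 2.9 0 0 -0.411")

```text
clock: 22.83
position: [0.4596, -0.2573, 0.1748]
ee_rot: [-3.141, 0.0, 0.605]
ft_force: [-0.3, -0.4, -0.0]
gripper_width: 0.0802
grasp_force: 0.0
```

servo_tool(series="8 8 -9.06 3 0 0 -0.41;8 8 -9.06 3 0 0 -0.41;8 8 -9.06 3 0 0 -0.41;8 8 -9.06 3 0 0 -0.41;8 8 -9.06 3 0 0 -0.41")

```text
clock: 23.25
position: [0.4745, -0.1379, 0.145]
ee_rot: [-3.141, 0.0, 1.013]
ft_force: [-0.1, -0.6, 0.1]
gripper_width: 0.0798
grasp_force: 0.0
```

servo_tool(series="8 10 -5.15 5 0 0 -0.41;8 10 -5.15 5 0 0 -0.41;8 10 -5.15 5 0 0 -0.41;8 10 -5.15 5 0 0 -0.41;8 10 -5.15 5 0 0 -0.41")

```text
clock: 23.67
position: [0.4839, -0.0267, 0.0949]
ee_rot: [-3.14, 0.0, 1.421]
ft_force: [-0.2, 0.0, 0.4]
gripper_width: 0.0798
grasp_force: 0.0
```

servo_tool(series="8 0 0 0 0 0 0;8 0 0 0 0 0 0;8 0 0 0 0 0 0;8 0 0 0 0 0 0;8 0 0 0 0 0 0")

```text
clock: 24.08
position: [0.484, -0.0276, 0.0957]
ee_rot: [3.141, 0.0, 1.418]
ft_force: [-0.1, 0.1, 0.4]
gripper_width: 0.0799
grasp_force: 0.0
```

Run:
```python
from h import *
s,d=snap('wrist','w8.png');print(s['position'],s['ee_rot'])
f=d['frame'].astype(int); m=((f[...,0]>130)&(f[...,1]<70)&(f[...,2]<70)).astype(np.uint8)
n,l,st,c=cv2.connectedComponentsWithStats(cv2.morphologyEx(m,cv2.MORPH_CLOSE,np.ones((9,9))))
for i in range(1,n):
    if st[i,4]>300:
        k=cv2.convexHull(np.argwhere(l==i)[:,::-1].astype(np.float32)); e=cv2.fitEllipse(k)
        print(st[i],e,world(d,[e[0]],.018,s))
plan([(.4845,-.028,.10,1.42)])
```

```text
[ 0.4839917  -0.02761087  0.09573436] [3.14117295e+00 1.31398024e-05 1.41839810e+00]
[ 279  208   90   85 6033] ((323.2490539550781, 250.62254333496094), (85.6631088256836, 89.91168975830078), 88.26057434082031) [[ 0.48349488 -0.02745785  0.018     ]]
[268 361  49  45 826] ((292.1684265136719, 382.001953125), (45.07561492919922, 51.83615493774414), 33.28622817993164) [[ 0.44478216 -0.12667279  0.018     ]]
[-0.05  0.06 -0.43] [ 0.     0.    -0.001] dist mm 4 deg 0
```

servo_tool(series="8 0 0 3 0 0 0;8 0 0 6 0 0 0;8 0 0 8 0 0 0;8 0 0 8.7 0 0 0;8 0 0 8.7 0 0 0")

```text
clock: 24.55
position: [0.483, -0.0269, 0.0071]
ee_rot: [-3.139, 0.0, 1.42]
ft_force: [0.1, -0.7, 0.1]
gripper_width: 0.08
grasp_force: 0.0
```

servo_tool(series="8 0 0 0.05 0 0 0;5.5 0 0 0.05 0 0 0;5.5 0 0 0.05 0 0 0;5.5 0 0 0.05 0 0 0;5.5 0 0 0.05 0 0 0")

```text
clock: 24.97
position: [0.4849, -0.027, 0.0103]
ee_rot: [3.139, -0.0, 1.421]
ft_force: [-6.0, 0.6, 14.7]
gripper_width: 0.0574
grasp_force: 60.6
```

servo_tool(series="5.5 0 0 0 0 0 0;5.5 0 0 0 0 0 0;5.5 0 0 0 0 0 0;5.5 0 0 0 0 0 0;5.5 0 0 0 0 0 0")

```text
clock: 25.38
position: [0.4849, -0.027, 0.0103]
ee_rot: [3.139, -0.0, 1.42]
ft_force: [-6.1, 0.3, 15.4]
gripper_width: 0.0574
grasp_force: 60.7
```

Run:
```python
from h import *
s=env.observe();print(s['position'],s['ee_rot'],s['gripper_width'],s['grasp_force'])
plan([(.484,-.0276,.09,1.42),(.57,.045,.09,1.42),(.6443,.1063,.06,1.42),(.6443,.1063,.018,1.42)])
```

```text
[ 0.48492684 -0.027011    0.01031492] [ 3.13896035e+00 -4.63523629e-05  1.42049282e+00] 0.057405499953021875 60.683863162994385
[-0.07 -0.06 -7.97] [ 0.003 -0.     0.   ] dist mm 80 deg 0
[8.47 7.41 0.  ] [0. 0. 0.] dist mm 113 deg 0
[7.18 6.42 3.  ] [0. 0. 0.] dist mm 101 deg 0
[ 0.  -0.   4.2] [0. 0. 0.] dist mm 42 deg 0
```

servo_tool(series="5.5 0 0 -1 0 0 0;5.5 0 0 -3 0 0 0;5.5 0 0 -6 0 0 0;5.5 0 0 -8 0 0 0;5.5 0 0 -8 0 0 0")

```text
clock: 25.8
position: [0.4859, -0.0271, 0.0937]
ee_rot: [3.134, -0.0, 1.42]
ft_force: [1.2, -0.4, 0.8]
gripper_width: 0.0571
grasp_force: 64.0
```

servo_tool(series="5.5 2 2 0 0 0 0;5.5 4 4 0 0 0 0;5.5 6 6 0 0 0 0;5.5 8.5 7.4 0 0 0 0;5.5 8.5 7.4 0 0 0 0")

```text
clock: 26.22
position: [0.572, 0.0488, 0.0884]
ee_rot: [3.141, -0.001, 1.422]
ft_force: [0.8, 0.1, -1.0]
gripper_width: 0.0574
grasp_force: 64.2
```

servo_tool(series="5.5 2 2 0 0 0 0;5.5 4 4 0 0 0 0;5.5 6 6 1 0 0 0;5.5 7.2 6.4 3 0 0 0;5.5 7.2 6.4 3 0 0 0")

```text
clock: 26.63
position: [0.6435, 0.1091, 0.0546]
ee_rot: [-3.138, 0.001, 1.422]
ft_force: [-0.2, 0.4, -1.5]
gripper_width: 0.0574
grasp_force: 64.3
```

servo_tool(series="5.5 0 0 0 0 0 0;5.5 0 0 0 0 0 0;5.5 0 0 0 0 0 0;5.5 0 0 0 0 0 0;5.5 0 0 0 0 0 0")

```text
clock: 27.05
position: [0.6439, 0.1073, 0.059]
ee_rot: [3.14, -0.0, 1.42]
ft_force: [0.5, 0.4, -0.8]
gripper_width: 0.0576
grasp_force: 64.3
```

Run:
```python
from h import *
s,d=snap('wrist','w9.png');print(s['position'],s['ee_rot'],s['gripper_width'],s['grasp_force'],s['ft_force'])
f=d['frame'].astype(int); m=((f[...,0]>130)&(f[...,1]<70)&(f[...,2]<70)).astype(np.uint8)
n,l,st,c=cv2.connectedComponentsWithStats(cv2.morphologyEx(m,cv2.MORPH_CLOSE,np.ones((9,9))))
i=1+st[1:,4].argmax();e=cv2.fitEllipse(cv2.convexHull(np.argwhere(l==i)[:,::-1].astype(np.float32)));z=s['position'][2]-.0085+.019
print('tin',st[i],e,world(d,[e[0]],z,s))
plan([(.6443,.1063,.024,1.42)])
# wood block mask
g=((f[...,0]>170)&(f[...,0]-f[...,2]>40)&(f[...,1]>130)).astype(np.uint8)
n,l,st,c=cv2.connectedComponentsWithStats(g)
i=1+st[1:,4].argmax();k=cv2.convexHull(np.argwhere(l==i)[:,::-1].astype(np.float32));print(st[i]);b=cv2.boxPoints(cv2.minAreaRect(k));print(b,world(d,b,.011,s))
```

```text
[0.64392517 0.10726585 0.05898828] [ 3.14031649e+00 -3.16938858e-04  1.42000058e+00] 0.057572789105748166 64.29160594940186 [ 0.53355858  0.36108825 -0.84611926]
tin [ 256  253  136   93 8023] ((322.3133544921875, 307.5532531738281), (109.35392761230469, 135.8793182373047), 84.96260833740234) [[0.64386264 0.11309577 0.06948828]]
[-0.1   0.05  3.48] [ 0.001 -0.     0.   ] dist mm 35 deg 0
[  229   165   180   130 13559]
[[229. 165.]
 [408. 165.]
 [408. 294.]
 [229. 294.]] [[0.60292369 0.17261237 0.011     ]
 [0.6965706  0.15840041 0.011     ]
 [0.69068302 0.08318057 0.011     ]
 [0.58565008 0.09917623 0.011     ]]
```

Run:
```python
from h import *
s,d=snap('wrist')
f=d['frame'].astype(int)
g=((f[...,0]>170)&(f[...,0]-f[...,2]>40)&(f[...,1]>130))
for r in range(150,260,8):
    c=np.flatnonzero(g[r,200:450])+200; print(r,(c.min(),c.max(),len(c)) if len(c) else 0)
c=np.array([.644,.1063,.011]);r=R.from_euler('z',-.132)
print(proj(d,[c+r.apply([i*.047,j*.047,0]) for i,j in((-1,1),(1,1),(1,-1),(-1,-1))],s))
print(f[170:230:10,320])
```

```text
150 0
158 0
166 (np.int64(238), np.int64(248), 11)
174 (np.int64(234), np.int64(261), 28)
182 (np.int64(231), np.int64(260), 30)
190 (np.int64(232), np.int64(408), 177)
198 (np.int64(235), np.int64(408), 174)
206 (np.int64(236), np.int64(407), 172)
214 (np.int64(237), np.int64(407), 169)
222 (np.int64(237), np.int64(406), 165)
230 (np.int64(238), np.int64(405), 165)
238 (np.int64(238), np.int64(405), 164)
246 (np.int64(239), np.int64(404), 128)
254 (np.int64(240), np.int64(404), 90)
[[236.02512202 190.19369385]
 [410.24943103 186.96393125]
 [401.8102971  338.68086376]
 [250.05747954 341.17163916]]
[[108 108 109]
 [ 98  98 100]
 [243 215 175]
 [235 207 166]
 [241 213 171]
 [241 213 171]]
```

servo_tool(series="5.5 -0.1 0 2 0 0 0;5.5 -0.1 0 3.5 0 0 0;5.5 -0.1 0 4 0 0 0;5.5 -0.1 0 4 0 0 0;5.5 -0.1 0 4 0 0 0")

```text
clock: 27.57
position: [0.6434, 0.1066, 0.0174]
ee_rot: [-3.141, 0.0, 1.42]
ft_force: [0.3, -0.3, -0.7]
gripper_width: 0.057
grasp_force: 64.3
```

servo_tool(series="5.5 0 0 0.15 0 0 0;5.5 0 0 0.15 0 0 0;5.5 0 0 0.15 0 0 0;5.5 0 0 0.15 0 0 0;5.5 0 0 0.15 0 0 0")

```text
clock: 27.98
position: [0.6437, 0.1067, 0.0165]
ee_rot: [3.142, -0.0, 1.421]
ft_force: [-1.1, 0.6, 2.3]
gripper_width: 0.0572
grasp_force: 64.7
```

servo_tool(series="5.5 0 0 0.15 0 0 0;5.5 0 0 0.15 0 0 0;5.5 0 0 0.15 0 0 0;5.5 0 0 0.15 0 0 0;5.5 0 0 0.15 0 0 0")

```text
clock: 28.4
position: [0.6438, 0.1067, 0.0164]
ee_rot: [3.141, -0.0, 1.421]
ft_force: [-9.9, -0.8, 17.0]
gripper_width: 0.0573
grasp_force: 66.5
```

servo_tool(series="5.5 0 0 -0.15 0 0 0;5.5 0 0 -0.15 0 0 0;8 0 0 -0.15 0 0 0;8 0 0 -0.15 0 0 0;8 0 0 -0.15 0 0 0")

```text
clock: 28.82
position: [0.6436, 0.1067, 0.0161]
ee_rot: [-3.141, 0.0, 1.421]
ft_force: [0.5, 0.6, 0.1]
gripper_width: 0.0801
grasp_force: 0.0
```

servo_tool(series="8 0 0 -1 0 0 0;8 0 0 -4 0 0 0;8 0 0 -8 0 0 0;8 0 0 -10 0 0 0;8 0 0 -10 0 0 0")

```text
clock: 29.23
position: [0.6457, 0.107, 0.1233]
ee_rot: [3.134, -0.002, 1.421]
ft_force: [0.1, 0.7, 0.6]
gripper_width: 0.0799
grasp_force: 0.0
```

Run:
```python
from h import *
s,d=snap('wrist','w10.png');print(s['position'],s['ee_rot'])
f=d['frame'].astype(int); m=((f[...,0]>130)&(f[...,1]<70)&(f[...,2]<70)).astype(np.uint8)
n,l,st,c=cv2.connectedComponentsWithStats(cv2.morphologyEx(m,cv2.MORPH_CLOSE,np.ones((9,9))))
i=1+st[1:,4].argmax();e=cv2.fitEllipse(cv2.convexHull(np.argwhere(l==i)[:,::-1].astype(np.float32)))
print('tin',st[i],e,world(d,[e[0]],.025,s))
plan([(.545,-.01,.12,1.25),(.448,-.124,.12,1.088)])
```

```text
[0.64569886 0.10697934 0.1232599 ] [ 3.13404980e+00 -2.10123343e-03  1.42058631e+00]
tin [ 279  202   82   80 5017] ((319.21826171875, 241.7171173095703), (79.39608764648438, 82.03192901611328), 87.1750717163086) [[0.64301406 0.10725637 0.025     ]]
[-13.05  -8.13  -0.02] [ 0.005 -0.002  0.171] dist mm 154 deg 10
[-13.88  -5.61  -0.  ] [ 0.    -0.     0.162] dist mm 150 deg 9
```

Tin sits at the recess centre (0.643, 0.107). Now the sharpener.

servo_tool(series="6 -13 -8.1 0 0 0 0.171;6 -13 -8.1 0 0 0 0.171;6 -13 -8.1 0 0 0 0.171;6 -13 -8.1 0 0 0 0.171;6 -13 -8.1 0 0 0 0.171")

```text
clock: 29.7
position: [0.5412, -0.0126, 0.116]
ee_rot: [-3.141, 0.001, 1.247]
ft_force: [-0.9, 1.4, -0.4]
gripper_width: 0.0602
grasp_force: 0.0
```

servo_tool(series="6 -13.9 -5.6 0 0 0 0.162;6 -13.9 -5.6 0 0 0 0.162;6 -13.9 -5.6 0 0 0 0.162;6 -13.9 -5.6 0 0 0 0.162;6 -13.9 -5.6 0 0 0 0.162")

```text
clock: 30.12
position: [0.4448, -0.1262, 0.1162]
ee_rot: [-3.141, 0.001, 1.085]
ft_force: [-0.1, -0.8, -0.0]
gripper_width: 0.0599
grasp_force: 0.0
```

servo_tool(series="6 0 0 0 0 0 0;6 0 0 0 0 0 0;6 0 0 0 0 0 0;6 0 0 0 0 0 0;6 0 0 0 0 0 0")

```text
clock: 30.53
position: [0.4475, -0.1233, 0.1163]
ee_rot: [-3.141, 0.0, 1.089]
ft_force: [0.4, 0.7, -0.1]
gripper_width: 0.0599
grasp_force: 0.0
```

Run:
```python
from h import *
s,d=snap('wrist','w11.png');print(s['position'],s['ee_rot'])
f=d['frame'].astype(int); m=((f[...,0]>120)&(f[...,1]<80)&(f[...,2]<80)).astype(np.uint8)
n,l,st,c=cv2.connectedComponentsWithStats(cv2.morphologyEx(m,cv2.MORPH_CLOSE,np.ones((9,9))))
for i in range(1,n):
    if st[i,4]>300:
        b=cv2.boxPoints(cv2.minAreaRect(np.argwhere(l==i)[:,::-1].astype(np.float32)));w=world(d,b,.018,s)[:,:2]
        print(st[i],b.round(0).tolist(),w.mean(0),[(np.hypot(*e).round(4),np.arctan2(*e[::-1]).round(3)) for e in np.roll(w,-1,0)-w])
plan([(.448,-.124,.03,1.088)])
```

```text
[ 0.44748457 -0.1232892   0.11625195] [-3.14107472e+00  1.64598869e-05  1.08871383e+00]
[   0   71   53   82 1191] [[-16.0, 94.0], [20.0, 71.0], [60.0, 134.0], [24.0, 157.0]] [0.31649957 0.04022373] [(np.float64(0.0291), np.float64(-0.0)), (np.float64(0.0399), np.float64(-1.64)), (np.float64(0.0307), np.float64(-3.118)), (np.float64(0.0408), np.float64(1.462))]
[ 464  180   61   49 1723] [[461.0, 184.0], [524.0, 178.0], [527.0, 223.0], [465.0, 229.0]] [ 0.56391008 -0.1538443 ] [(np.float64(0.0418), np.float64(-0.4)), (np.float64(0.0324), np.float64(-1.803)), (np.float64(0.0435), np.float64(2.747)), (np.float64(0.0323), np.float64(1.288))]
[ 303  221   43   51 1114] [[303.0, 221.0], [345.0, 221.0], [345.0, 271.0], [303.0, 271.0]] [ 0.44562324 -0.12703024] [(np.float64(0.0295), np.float64(-0.482)), (np.float64(0.0379), np.float64(-2.034)), (np.float64(0.0309), np.float64(2.66)), (np.float64(0.0379), np.float64(1.072))]
[-0.03  0.08  8.63] [-0.    -0.     0.001] dist mm 86 deg 0
```

View pics/w11.png

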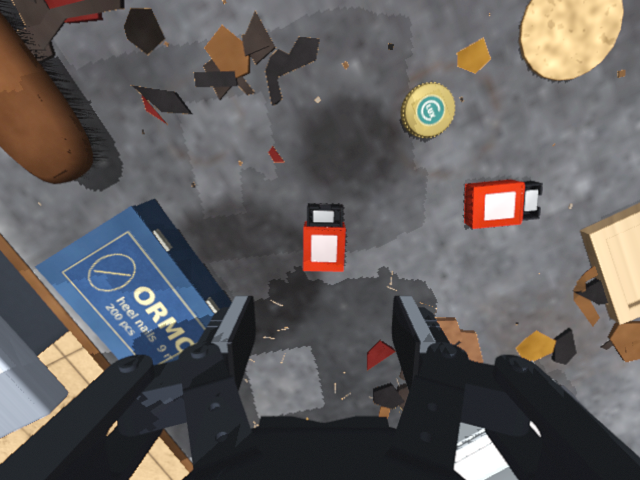

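Sharpener is centred between the fingers (columns 303–346, rows 204–271), aligned with them.

servo_tool(series="6 0 0 3 0 0 0;6 0 0 6 0 0 0;6 0 0 9 0 0 0;6 0 0 10.5 0 0 0;6 0 0 10.5 0 0 0")

```text
clock: 31.0
position: [0.4453, -0.123, 0.0079]
ee_rot: [-3.136, 0.001, 1.088]
ft_force: [-0.3, 0.3, -0.8]
gripper_width: 0.0603
grasp_force: 0.0
```

servo_tool(series="6 0 0 0 0 0 0;2 0 0 0 0 0 0;2 0 0 0 0 0 0;2 0 0 0 0 0 0;2 0 0 0 0 0 0")

```text
clock: 31.42
position: [0.4481, -0.1242, 0.0133]
ee_rot: [3.139, -0.0, 1.088]
ft_force: [-2.1, 1.5, 9.3]
gripper_width: 0.0275
grasp_force: 58.9
```

servo_tool(series="2 0 0 0 0 0 0;2 0 0 0 0 0 0;2 0 0 0 0 0 0;2 0 0 0 0 0 0;2 0 0 0 0 0 0")

```text
clock: 31.83
position: [0.448, -0.1242, 0.0133]
ee_rot: [3.139, -0.001, 1.087]
ft_force: [-2.2, 1.5, 8.3]
gripper_width: 0.0282
grasp_force: 58.9
```

Run:
```python
from h import *
s=env.observe();print(s['position'],s['gripper_width'],s['grasp_force'])
plan([(.448,-.1235,.09,1.088),(.55,-.185,.09,1.33),(.6537,-.2512,.07,1.576)])
```

```text
[ 0.44804909 -0.1241637   0.01331042] 0.028223007817712174 58.8595038629137
[ 0.06 -0.02 -7.67] [ 0.003 -0.001 -0.001] dist mm 77 deg 0
[-0.71 11.89  0.  ] [-0.     0.    -0.242] dist mm 119 deg 14
[-3.96 11.65  2.  ] [ 0.     0.    -0.246] dist mm 125 deg 14
```

servo_tool(series="2 0 0 -1 0 0 0;2 0 0 -3 0 0 0;2 0 0 -6 0 0 0;2 0 0 -7.7 0 0 0;2 0 0 -7.7 0 0 0")

```text
clock: 32.25
position: [0.4489, -0.1245, 0.0938]
ee_rot: [3.135, -0.001, 1.088]
ft_force: [0.9, -0.6, 0.5]
gripper_width: 0.0278
grasp_force: 59.4
```

servo_tool(series="2 -0.2 3 0 0 0 -0.08;2 -0.4 6 0 0 0 -0.16;2 -0.6 9 0 0 0 -0.24;2 -0.7 11.9 0 0 0 -0.242;2 -0.7 11.9 0 0 0 -0.242")

```text
clock: 32.67
position: [0.5521, -0.1873, 0.0883]
ee_rot: [3.141, 0.0, 1.329]
ft_force: [0.6, 0.2, -0.4]
gripper_width: 0.0274
grasp_force: 59.5
```

servo_tool(series="2 -1 3 0 0 0 -0.08;2 -2 6 0 0 0 -0.16;2 -3 9 1 0 0 -0.24;2 -4 11.7 2 0 0 -0.246;2 -4 11.7 2 0 0 -0.246")

```text
clock: 33.08
position: [0.655, -0.2539, 0.0656]
ee_rot: [-3.139, -0.001, 1.575]
ft_force: [0.0, -1.2, -1.7]
gripper_width: 0.0274
grasp_force: 59.5
```

servo_tool(series="2 0 0 0 0 0 0;2 0 0 0 0 0 0;2 0 0 0 0 0 0;2 0 0 0 0 0 0;2 0 0 0 0 0 0")

```text
clock: 33.5
position: [0.653, -0.2519, 0.0695]
ee_rot: [3.141, 0.0, 1.576]
ft_force: [-0.1, -0.1, 0.4]
gripper_width: 0.0275
grasp_force: 59.5
```

Run:
```python
from h import *
s,d=snap('wrist','w12.png');print(s['position'],s['ee_rot'],s['gripper_width'],s['grasp_force'])
f=d['frame'].astype(int)
g=((f[...,0]>170)&(f[...,0]-f[...,2]>40)&(f[...,1]>130)).astype(np.uint8)
for r in range(170,340,10):
    c=np.flatnonzero(g[r,180:480])+180; print(r,(c.min(),c.max(),len(c)) if len(c) else 0,end=' ')
c=np.array([.654,-.2519,.011])
print(proj(d,[c+[i*.033,j*.042,0] for i,j in((-1,1),(1,1),(1,-1),(-1,-1))],s))
plan([(.6538,-.2515,.022,1.576)])
```

```text
[ 0.6530382  -0.25189327  0.06946962] [3.14051741e+00 4.26630003e-04 1.57559901e+00] 0.02754290854527424 59.51274369377643
170 0 180 0 190 0 200 (np.int64(267), np.int64(381), 115) 210 (np.int64(267), np.int64(381), 112) 220 (np.int64(268), np.int64(380), 112) 230 (np.int64(269), np.int64(380), 112) 240 (np.int64(269), np.int64(380), 109) 250 (np.int64(270), np.int64(379), 53) 260 (np.int64(270), np.int64(379), 50) 270 (np.int64(271), np.int64(378), 47) 280 (np.int64(271), np.int64(378), 38) 290 (np.int64(243), np.int64(377), 28) 300 (np.int64(180), np.int64(246), 17) 310 (np.int64(180), np.int64(344), 23) 320 (np.int64(180), np.int64(201), 22) 330 0 [[268.50905529 192.37820229]
 [383.90319097 192.93367379]
 [376.49325164 322.5778484 ]
 [273.94576806 322.16137435]]
[0.04 0.07 4.73] [ 0.001  0.    -0.   ] dist mm 47 deg 0
```

servo_tool(series="2 0 0 2 0 0 0;2 0 0 4 0 0 0;2 0 0 4.7 0 0 0;2 0 0 4.7 0 0 0;2 0 0 4.7 0 0 0")

```text
clock: 33.97
position: [0.6532, -0.2521, 0.0218]
ee_rot: [-3.142, -0.0, 1.576]
ft_force: [0.4, -0.8, -0.2]
gripper_width: 0.0279
grasp_force: 59.5
```

servo_tool(series="2 0 0 0.15 0 0 0;2 0 0 0.2 0 0 0;2 0 0 0.2 0 0 0;2 0 0 0.2 0 0 0;2 0 0 0.2 0 0 0")

```text
clock: 34.38
position: [0.6533, -0.2522, 0.0196]
ee_rot: [3.141, 0.0, 1.576]
ft_force: [0.2, -0.0, 0.4]
gripper_width: 0.0279
grasp_force: 59.5
```

servo_tool(series="2 0 0 0.15 0 0 0;2 0 0 0.2 0 0 0;2 0 0 0.2 0 0 0;2 0 0 0.2 0 0 0;2 0 0 0.2 0 0 0")

```text
clock: 34.8
position: [0.6534, -0.2523, 0.0193]
ee_rot: [3.141, 0.0, 1.575]
ft_force: [-9.2, 4.0, 16.8]
gripper_width: 0.0279
grasp_force: 61.6
```

servo_tool(series="2 0 0 -0.15 0 0 0;2 0 0 -0.15 0 0 0;5 0 0 -0.15 0 0 0;5 0 0 -0.15 0 0 0;5 0 0 -0.15 0 0 0")

```text
clock: 35.22
position: [0.6532, -0.2522, 0.0186]
ee_rot: [-3.141, -0.0, 1.575]
ft_force: [-0.2, 0.0, 0.6]
gripper_width: 0.0499
grasp_force: 0.0
```

servo_tool(series="5 0 0 -1 0 0 0;5 0 0 -4 0 0 0;5 0 0 -8 0 0 0;5 0 0 -12 0 0 0;5 0 0 -12 0 0 0")

```text
clock: 35.63
position: [0.6557, -0.2532, 0.1492]
ee_rot: [3.131, 0.004, 1.576]
ft_force: [0.5, -0.7, 0.8]
gripper_width: 0.0502
grasp_force: 0.0
```

Run:
```python
from h import *
s,d=snap('wrist','w13.png');print(s['position'],s['ee_rot'])
f=d['frame'].astype(int); m=((f[...,0]>120)&(f[...,1]<80)&(f[...,2]<80)).astype(np.uint8)
n,l,st,c=cv2.connectedComponentsWithStats(cv2.morphologyEx(m,cv2.MORPH_CLOSE,np.ones((9,9))))
for i in range(1,n):
    if st[i,4]>300: print(st[i],world(d,[c[i]],.024,s))
plan([(.58,-.13,.14,1.57),(.51,-.01,.14,1.57),(.440,.1005,.14,1.57)])
```

```text
[ 0.65574371 -0.25320862  0.14921521] [3.1313126  0.0044584  1.57553543]
[436   0  22  64 499] [[ 0.73766477 -0.11552012  0.024     ]]
[ 171   68   61   60 1304] [[ 0.56846841 -0.1566477   0.024     ]]
[ 41 191  33  24 437] [[ 0.4539146  -0.23260528  0.024     ]]
[301 212  36  43 759] [[ 0.65296241 -0.25639268  0.024     ]]
[592 248  35  32 809] [[ 0.88873849 -0.28086143  0.024     ]]
[ 531  330   99   54 2537] [[ 0.87935548 -0.36739049  0.024     ]]
[12.33 -7.44  0.43] [0.007 0.003 0.005] dist mm 144 deg 1
[11.99 -7.01 -0.  ] [0. 0. 0.] dist mm 139 deg 0
[11.04 -7.01 -0.  ] [0. 0. 0.] dist mm 131 deg 0
```

servo_tool(series="6 12.4 -7.5 0 0 0 0;6 12.4 -7.5 0 0 0 0;6 12.4 -7.5 0 0 0 0;6 12.4 -7.5 0 0 0 0;6 12.4 -7.5 0 0 0 0")

```text
clock: 36.1
position: [0.5759, -0.1255, 0.139]
ee_rot: [-3.141, -0.001, 1.578]
ft_force: [-1.1, 0.2, -0.1]
gripper_width: 0.0603
grasp_force: 0.0
```

servo_tool(series="6 12 -7 0 0 0 0;6 12 -7 0 0 0 0;6 12 -7 0 0 0 0;6 12 -7 0 0 0 0;6 12 -7 0 0 0 0")

```text
clock: 36.52
position: [0.506, -0.0069, 0.1391]
ee_rot: [3.141, -0.0, 1.578]
ft_force: [-0.4, -0.7, 0.9]
gripper_width: 0.0599
grasp_force: 0.0
```

servo_tool(series="6 11 -7 0 0 0 0;6 11 -7 0 0 0 0;6 11 -7 0 0 0 0;6 11 -7 0 0 0 0;6 11 -7 0 0 0 0")

```text
clock: 36.93
position: [0.4364, 0.1018, 0.1392]
ee_rot: [3.141, -0.0, 1.578]
ft_force: [-0.7, -0.1, -0.0]
gripper_width: 0.0599
grasp_force: 0.0
```

servo_tool(series="6 0 0 0 0 0 0;6 0 0 0 0 0 0;6 0 0 0 0 0 0;6 0 0 0 0 0 0;6 0 0 0 0 0 0")

```text
clock: 37.35
position: [0.437, 0.1001, 0.1388]
ee_rot: [-3.141, 0.0, 1.574]
ft_force: [0.0, -0.6, -0.5]
gripper_width: 0.0596
grasp_force: 0.0
```

Run:
```python
from h import *
s,d=snap('wrist','w14.png');print(s['position'],s['ee_rot'])
f=d['frame'].astype(int)
p=proj(d,[[.440,.1005,.052],[.421,.1005,.052],[.459,.1005,.052],[.44,.1195,.052]],s);print(p)
g=((f[...,0]>140)&(f[...,0]-f[...,2]>25)).astype(np.uint8)
n,l,st,c=cv2.connectedComponentsWithStats(g)
for i in range(1,n):
    if st[i,4]>300: print(st[i],c[i],world(d,[c[i]],.052,s))
plan([(.440,.1005,.012,1.57)])
cv2.imwrite('pics/w14c.png',cv2.resize(cv2.imread('pics/w14.png')[150:350,190:450],None,fx=2,fy=2))
```

```text
[0.43696545 0.10009997 0.13878739] [-3.14115369e+00  1.36163674e-04  1.57426783e+00]
[[328.61145962 245.94987649]
 [300.84568044 245.84680946]
 [356.37825553 246.05387963]
 [328.84799308 218.97497044]]
[   0    0   80  277 7082] [ 25.99632872 110.82067213] [[0.25640186 0.18590614 0.052     ]]
[484   0  19  25 385] [491.98181818  10.31168831] [[0.53031943 0.2400378  0.052     ]]
[  510   137   130   148 12480] [582.37147436 217.96802885] [[0.6078924 0.120729  0.052    ]]
[ 299  203   58   68 2606] [326.36185725 240.59746738] [[0.43843602 0.10433724 0.052     ]]
[ 73 279  23  64 587] [ 84.49063032 310.60817717] [[0.26412935 0.05061704 0.052     ]]
[154 287  48  28 548] [174.29014599 304.21715328] [[0.32918583 0.05582007 0.052     ]]
[324 307  27  31 549] [338.01639344 320.96174863] [[0.4473767  0.04252588 0.052     ]]
[  47  347   48   67 1589] [ 71.16173694 380.74134676] [[ 0.24220177 -0.00990884  0.052     ]]
[ 0.03  0.32 12.68] [-0.     0.     0.005] dist mm 127 deg 0
```

View pics/w14c.png

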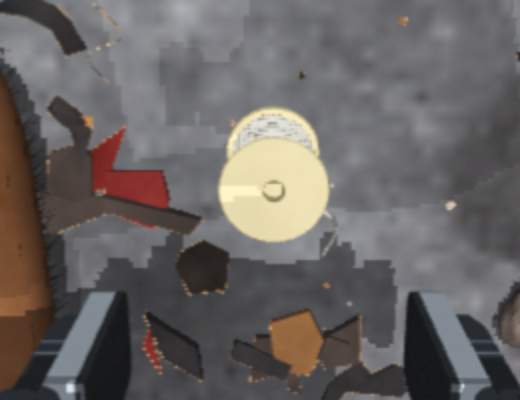

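Spool top circle centred at (326.5,244.5) in the full image → axis (0.4387, 0.101).

servo_tool(series="6 0.1 0.18 3 0 0 0;6 0.1 0.18 6 0 0 0;6 0.1 0.18 9.5 0 0 0;6 0.1 0.18 12.5 0 0 0;6 0.1 0.18 12.6 0 0 0")

```text
clock: 37.82
position: [0.4355, 0.101, 0.0077]
ee_rot: [-3.134, 0.001, 1.575]
ft_force: [-0.5, 0.5, -1.9]
gripper_width: 0.06
grasp_force: 0.0
```

servo_tool(series="6 0 0 0 0 0 0;6 0 0 0 0 0 0;3 0 0 0 0 0 0;3 0 0 0 0 0 0;3 0 0 0 0 0 0")

```text
clock: 38.23
position: [0.4396, 0.102, 0.0152]
ee_rot: [3.139, -0.0, 1.576]
ft_force: [-2.1, -0.8, 9.1]
gripper_width: 0.0369
grasp_force: 59.5
```

servo_tool(series="3 0 0 0 0 0 0;3 0 0 0 0 0 0;3 0 0 0 0 0 0;3 0 0 0 0 0 0;3 0 0 0 0 0 0")

```text
clock: 38.65
position: [0.4396, 0.102, 0.0152]
ee_rot: [3.139, -0.0, 1.576]
ft_force: [-1.0, -0.7, 10.2]
gripper_width: 0.0369
grasp_force: 59.5
```

Run:
```python
from h import *
s=env.observe();print(s['position'],s['ee_rot'],s['gripper_width'],s['grasp_force'],s['ft_force'])
plan([(.4388,.101,.12,1.574),(.545,.015,.12,1.574),(.650,-.072,.10,1.574)])
```

```text
[0.43955449 0.10197278 0.01517426] [ 3.13855870e+00 -4.35975247e-04  1.57558122e+00] 0.036900056977070994 59.493248462677 [-1.04664951 -0.65356398 10.21877784]
[ -0.09  -0.04 -10.48] [ 0.003 -0.     0.002] dist mm 105 deg 0
[-8.63 10.59  0.  ] [0. 0. 0.] dist mm 137 deg 0
[-8.73 10.47  2.  ] [0. 0. 0.] dist mm 138 deg 0
```

servo_tool(series="3 0 0 -1 0 0 0;3 0 0 -3 0 0 0;3 0 0 -6 0 0 0;3 0 0 -10 0 0 0;3 0 0 -10.5 0 0 0")

```text
clock: 39.07
position: [0.4406, 0.1022, 0.1259]
ee_rot: [3.133, -0.002, 1.576]
ft_force: [0.7, 0.5, 1.0]
gripper_width: 0.0365
grasp_force: 60.0
```

servo_tool(series="3 -2 2.5 0 0 0 0;3 -4 5 0 0 0 0;3 -6.5 8 0 0 0 0;3 -8.6 10.6 0 0 0 0;3 -8.6 10.6 0 0 0 0")

```text
clock: 39.48
position: [0.5481, 0.0132, 0.119]
ee_rot: [3.14, 0.001, 1.573]
ft_force: [0.7, 0.3, 0.8]
gripper_width: 0.0366
grasp_force: 60.2
```

servo_tool(series="3 -2 2.5 0 0 0 0;3 -4 5 0 0 0 0;3 -6.5 8 0 0 0 0;3 -8.7 10.5 2 0 0 0;3 -8.7 10.5 2 0 0 0")

```text
clock: 39.9
position: [0.6522, -0.0733, 0.0951]
ee_rot: [-3.139, 0.0, 1.574]
ft_force: [1.6, -0.3, -1.7]
gripper_width: 0.0368
grasp_force: 60.3
```

servo_tool(series="3 0 0 0 0 0 0;3 0 0 0 0 0 0;3 0 0 0 0 0 0;3 0 0 0 0 0 0;3 0 0 0 0 0 0")

```text
clock: 40.32
position: [0.6501, -0.0696, 0.0992]
ee_rot: [3.14, 0.0, 1.576]
ft_force: [0.1, -0.6, 0.8]
gripper_width: 0.0369
grasp_force: 60.3
```

Run:
```python
from h import *
s,d=snap('wrist','w15.png');print(s['position'],s['ee_rot'],s['gripper_width'],s['grasp_force'])
f=d['frame'].astype(int)
g=((f[...,0]>150)&(f[...,0]-f[...,2]>40)).astype(np.uint8)
for r in range(176,300,6):
    c=np.flatnonzero(g[r,230:420])+230; print(r,(c.min(),c.max(),len(c)) if len(c) else 0,end=' ')
th=np.linspace(0,2*np.pi,12,endpoint=False)
print(proj(d,[[.6499+.031*np.cos(t),-.0727+.031*np.sin(t),.004] for t in th],s).round(0).tolist())
z=s['position'][2]-.0145+.052
print(proj(d,[s['position']*[1,1,0]+[.019*np.cos(t),.019*np.sin(t),z] for t in th],s).round(0).tolist())
plan([(.650,-.0725,.025,1.574)])
```

```text
[ 0.65008496 -0.06958825  0.09917554] [3.14003907e+00 1.57471818e-04 1.57624381e+00] 0.036878745835503976 60.31358599662781
176 0 182 0 188 0 194 0 200 0 206 (np.int64(313), np.int64(334), 22) 212 (np.int64(298), np.int64(347), 50) 218 (np.int64(291), np.int64(354), 64) 224 (np.int64(230), np.int64(358), 94) 230 (np.int64(230), np.int64(360), 99) 236 (np.int64(230), np.int64(361), 103) 242 (np.int64(232), np.int64(365), 96) 248 (np.int64(279), np.int64(365), 87) 254 (np.int64(280), np.int64(364), 71) 260 (np.int64(282), np.int64(395), 69) 266 (np.int64(285), np.int64(419), 82) 272 (np.int64(290), np.int64(419), 35) 278 (np.int64(290), np.int64(356), 14) 284 (np.int64(287), np.int64(358), 11) 290 (np.int64(285), np.int64(358), 7) 296 (np.int64(285), np.int64(288), 4) [[367.0, 247.0], [362.0, 226.0], [346.0, 210.0], [324.0, 204.0], [301.0, 210.0], [285.0, 226.0], [280.0, 247.0], [286.0, 267.0], [302.0, 281.0], [323.0, 287.0], [345.0, 282.0], [361.0, 267.0]]
[[380.0, 360.0], [374.0, 337.0], [354.0, 318.0], [325.0, 311.0], [297.0, 318.0], [277.0, 336.0], [271.0, 360.0], [279.0, 383.0], [299.0, 399.0], [325.0, 405.0], [351.0, 399.0], [371.0, 383.0]]
[-0.28 -0.02  7.39] [0.001 0.    0.002] dist mm 74 deg 0
```

servo_tool(series="3 -0.28 -0.05 3 0 0 0;3 -0.28 -0.05 6 0 0 0;3 -0.28 -0.05 7.2 0 0 0;3 -0.28 -0.05 7.5 0 0 0;3 -0.28 -0.05 7.5 0 0 0")

```text
clock: 40.78
position: [0.6495, -0.0728, 0.0229]
ee_rot: [-3.141, -0.0, 1.576]
ft_force: [1.1, 0.7, 0.5]
gripper_width: 0.0371
grasp_force: 60.3
```

servo_tool(series="3 0 0 0.2 0 0 0;3 0 0 0.3 0 0 0;3 0 0 0.3 0 0 0;3 0 0 0.3 0 0 0;3 0 0 0.3 0 0 0")

```text
clock: 41.2
position: [0.65, -0.073, 0.0206]
ee_rot: [3.141, 0.0, 1.576]
ft_force: [0.1, -1.0, -0.5]
gripper_width: 0.0367
grasp_force: 60.3
```

servo_tool(series="3 0 0 0.1 0 0 0;3 0 0 0.15 0 0 0;3 0 0 0.15 0 0 0;3 0 0 0.15 0 0 0;3 0 0 0.15 0 0 0")

```text
clock: 41.62
position: [0.65, -0.0731, 0.0192]
ee_rot: [3.141, 0.0, 1.575]
ft_force: [-1.9, 0.3, 7.0]
gripper_width: 0.0367
grasp_force: 61.1
```

Contact as predicted. Ease off, release, rise.

servo_tool(series="3 0 0 -0.05 0 0 0;3 0 0 -0.05 0 0 0;6 0 0 -0.05 0 0 0;6 0 0 -0.05 0 0 0;6 0 0 -0.05 0 0 0")

```text
clock: 42.03
position: [0.6496, -0.073, 0.0187]
ee_rot: [-3.141, -0.0, 1.576]
ft_force: [-0.1, -0.7, -0.4]
gripper_width: 0.0598
grasp_force: 0.0
```

servo_tool(series="6 0 0 -1 0 0 0;6 0 0 -4 0 0 0;6 0 0 -8 0 0 0;6 0 0 -12 0 0 0;6 0 0 -14 0 0 0")

```text
clock: 42.45
position: [0.6507, -0.0731, 0.1652]
ee_rot: [3.136, 0.001, 1.576]
ft_force: [-0.2, -0.1, 0.5]
gripper_width: 0.06
grasp_force: 0.0
```

servo_tool(series="6 -3 0 -5 0 0 0;6 -10 0 -10 0 0 0;6 -15 0 -10 0 0 0;6 -15 0 -10 0 0 0;6 -15 0 -10 0 0 0")

```text
clock: 42.87
position: [0.6501, -0.2267, 0.2622]
ee_rot: [3.139, 0.002, 1.574]
ft_force: [0.4, 1.0, -0.5]
gripper_width: 0.0601
grasp_force: 0.0
```

Run:
```python
from h import *
s,d=snap('wrist','w16.png');print(s['position'],s['ee_rot'])
cv2.imwrite('pics/w16c.png',d['frame'][...,::-1])
# spool top expected on cork
th=np.linspace(0,2*np.pi,8,endpoint=False)
print('spool top',proj(d,[[.6497,-.0727,.056]],s),'cork',proj(d,[[.6497,-.0727,.004]],s))
f=d['frame'].astype(int)
g=((f[...,0]>150)&(f[...,0]-f[...,2]>25)).astype(np.uint8)
n,l,st,c=cv2.connectedComponentsWithStats(g)
for i in range(1,n):
    if st[i,4]>600: print(st[i],c[i].round())
snap('top','top2.png')
a=cv2.imread('pics/top2.png')
cv2.imwrite('pics/fin.png',np.hstack([cv2.resize(d['frame'][...,::-1][0:400:],(400,250)),cv2.resize(a[120:370,120:520],(400,250))]))
```

```text
[ 0.65013248 -0.22666747  0.26217808] [3.13909911e+00 1.80438275e-03 1.57391297e+00]
spool top [[323.46544226  34.74224183]] cork [[323.31589445  47.63178887]]
[ 292   12   62   71 3175] [322.  47.]
[206  32  33  38 682] [222.  51.]
[ 569   55   43   47 1542] [590.  78.]
[ 449   68   26  218 4062] [464. 165.]
[224 115  40  41 725] [243. 134.]
[ 555  147   65   41 1608] [591. 166.]
[ 287  184   69   74 3820] [325. 220.]
[ 159  194   53   66 2057] [188. 226.]
[ 571  202   69  153 6371] [611. 273.]
[ 359  327   50   68 1151] [378. 366.]
[242 399  64  24 824] [265. 408.]
```

View pics/fin.png

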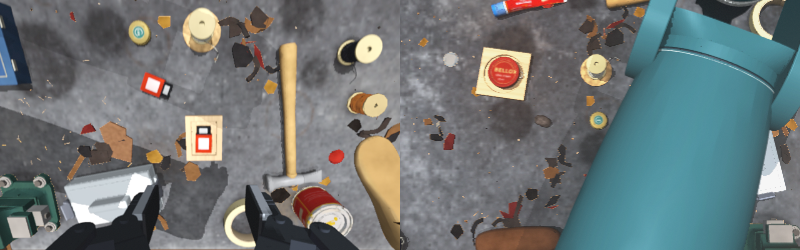

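The picture shows the spool standing in the middle of the cork, the sharpener in its recess, the tin in its recess and the lid on the tub. Handing in.

```bash
python3 -c "
from station import close_job
print(close_job())"
```

```text
the job is handed in; nothing more can be done
None
```

The job is handed in at about 43 s: the heel lift lies flat in the tub with its lid pressed fully down under both clips, the tin and sharpener are in their recesses, and the spool stands upright in the middle of the cork pad; the hand-in returned no verdict.

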